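# Load turbo bearings into the wash pan and move the pan on

## Robot

A 6-joint arm with a two-finger parallel gripper is mounted at the origin on the work surface. World frame = base frame: x ahead of the robot, y to its left, z up, the work surface at z = 0. Lengths are in m, angles in rad, forces in N, time in s.
With the tool pointing down it reaches from about 0.225 to 0.875 m from the base axis. Payload 3.4 kg.
Tool frame: the origin (TCP) lies where the fingers leave the gripper's body, on its centre line; the fingertips stand 73 mm ahead of it and the grasp point (between the pads) lies 54 mm ahead of it (manip.pinch_z is the distance from the TCP to the grasp point, in m); z points along the fingers, y is the line along which they close (so a half turn about z gives the same grasp; the last joint's range is limited). The gripper opens to 85 mm and grips with 20 to 120 N. Pads are 22 mm wide; open, the fingers measure 114 mm over their backs; the gripper's body (76 mm by 85 mm) begins 54 mm behind the grasp point. The pads swing forward as they close: fully open they stand 13 mm farther back than shut.
Start: joints at [1.111, 0.276, 1.505, -0, 1.361, -0.121], TCP at [0.191, 0.542, 0.304] pointing down, gripper open.
Joint ranges: [-2.89, 2.89], [-0.75, 2.08], [0.22, 2.7], [-1.18, 4.32], [0.11, 2.71], [-2.7, 2.7]. Speed limits (rad/s): [2.57, 2.57, 3.14, 3.14, 3.14, 3.14].

## Interface

Orientations are given as a unit quaternion [w, x, y, z].
In Python, from rig import readout, imaging, manip gives the robot as it stands. The module is installed in compiled form; this text tells all that it offers.
- The arm moves only by the tool servo_tool, never from a script. Its argument "moves" is a list of rows, each an object with "dp": the shift along the tool's x, y, z in units of 0.2 m (1.0 is 0.2 m), a list of three; "delta_rot": the turn, a rotation vector about the tool's x, y, z in units of 0.1 rad (1.0 is 0.1 rad), a list of three; "fingers": the opening, from 0 (shut) to 1 (fully open). In form: [{"dp": [dx, dy, dz], "delta_rot": [wx, wy, wz], "fingers": fingers}, ...]. A call has 1 to 5 rows; each row shifts and turns the commanded pose from where the row before left it, along the tool's axes as they then stand; what a row does not reach is not made up. A row lasts 1/10 s, in which the tool goes at most 50 mm and 8.59 degrees, less where a joint would pass 70% of its speed; a pose out of reach is approached as far as the arm can. A call with a number of a shift or a turn outside -1 to 1 is refused whole. A call with a gripper value outside its range is refused whole. The fingers move at their own pace and stop on an object; "force" is the grip in N (left out, the last holds). Time passes only in rows, so rows that do not move let the fingers close. It gives the time, the measured TCP pose, the force, the opening and the grip force at its end, in the units of the state.
- readout.get_state(): the state, without advancing time (a new reading comes with each control period).
- imaging.get_image(name): name is "side" or "top"; returns (picture, depth): 384x512x3 uint8, red, green, blue; 384x512 float32, m along the optical axis (not along the pixel's ray), 0 where there is no reading.
- imaging.calibration(name): a dict with "intrinsics" (3x3 intrinsics, pixels), "R" (3x3) and "t" (3): a world point X has camera coordinates R X + t. Camera axes: x right, y down, z forward; pixel columns grow to the right and rows downward; lengths in m; the calibration is good to about 2 mm. A picture is of the moment at which its call begins. calibration takes no time and is no camera call.
- manip.sign_off(): hands the job in; it is judged then, once.
The state is a dict: "clock": time; "qpos": joint angles; "qd": joint speeds; "effort": joint torques, N m; "position": TCP position; "ee_rot": TCP orientation; "contact_force": force on the tool from outside, world axes, zero at the start; "moment": the same for the moment, N m; "width": finger opening in m; "gripper_force": force on a finger pad.
Only numpy, scipy, OpenCV 4.12 (cv2) and the standard library are available. Lean on these libraries where they do the work, as an engineer would, in place of code of your own. Each camera call takes 0.05 s, during which the arm holds its last target. There are 200 camera calls.

## Task

Take the red cup from under the low work light and pour all six brass bearings out of it into the steel pan on the white disc, then stand the empty cup upright on the round blue mat. After the pouring, slide the loaded pan along the bench, without lifting or tipping it, until its round body stands wholly on the yellow disc, and let go of everything. Leave the other things on the bench where they are.

Things in the scene. Friction and masses are not known exactly. Their poses are not given: they have to be found in the camera images.
- cup: Red plastic open cup, 80 mm high, a cone: 52 mm outer diameter at the foot, 76 mm at the mouth (64 mm at half height), walls 4 mm, floor 5 mm thick. It starts upright under the light bar with six bearings in it. Origin: centre of its underside; z points out of the mouth. About 0.3 kg full.
- cup_mouth (a point): Centre of the cup's mouth, 80 mm above its origin along its z.
- pan: Round open steel pan, 50 mm high, outer diameter 130 mm at the rim, 112 mm at the foot, walls 4 mm, floor 5 mm, 0.55 kg. Two black lug handles stick out along its +y and -y: 16 mm wide (along its x), 29 to 43 mm above the bench, from the wall to 104 mm from the axis; grip them 85 mm from the axis. Origin: centre of its underside, on the bench; z up. It starts on the white disc.
- bearing1: One of six equal brass bearing bushes, a cylinder of 20 mm diameter and 18 mm length with dark bore ends, 30 g, oiled and slippery; they start in the cup and slide out once it is tipped past about 100 degrees. Origin: centre of one end face; z along its axis.
- bearing2: One of six equal brass bearing bushes, a cylinder of 20 mm diameter and 18 mm length with dark bore ends, 30 g, oiled and slippery; they start in the cup and slide out once it is tipped past about 100 degrees. Origin: centre of one end face; z along its axis.
- bearing3: One of six equal brass bearing bushes, a cylinder of 20 mm diameter and 18 mm length with dark bore ends, 30 g, oiled and slippery; they start in the cup and slide out once it is tipped past about 100 degrees. Origin: centre of one end face; z along its axis.
- bearing4: One of six equal brass bearing bushes, a cylinder of 20 mm diameter and 18 mm length with dark bore ends, 30 g, oiled and slippery; they start in the cup and slide out once it is tipped past about 100 degrees. Origin: centre of one end face; z along its axis.
- bearing5: One of six equal brass bearing bushes, a cylinder of 20 mm diameter and 18 mm length with dark bore ends, 30 g, oiled and slippery; they start in the cup and slide out once it is tipped past about 100 degrees. Origin: centre of one end face; z along its axis.
- bearing6: One of six equal brass bearing bushes, a cylinder of 20 mm diameter and 18 mm length with dark bore ends, 30 g, oiled and slippery; they start in the cup and slide out once it is tipped past about 100 degrees. Origin: centre of one end face; z along its axis.
- lamp: Fixed low work light: a level bar 300 mm long (its y), x from -45 to +10 mm, from 199 to 222 mm above the bench, on two 14 mm posts at x = -17.5, y = +135 and -135 mm. Origin: on the bench, at the middle; the cup starts within 30 mm of it along y, so the bar leaves no room for an upright gripper. Its -x faces the robot within 0.2 rad. It stands on the left or the right.
- mat: Round blue mat fixed on the bench, 120 mm diameter, 4 mm thick: where the empty cup goes. Origin: centre of its underside (its top is 4 mm above the bench).
- disc_white: White disc painted on the bench, 170 mm diameter, flat: where the pan starts. Origin: its centre, on the bench.
- disc_yellow: Yellow disc painted on the bench, 170 mm diameter, flat: where the pan goes. Origin: its centre, on the bench.
- spray_can: Bystander: standing spray can, 64 mm diameter, 190 mm high. Origin: centre of its underside.
- wrench: Bystander: steel wrench, 190 mm long, lying flat on the bench on the right. Origin: its middle, underside; x along its length.
- wheel: Bystander: aluminium compressor wheel, 74 mm diameter, 34 mm high, at the back of the bench. Origin: centre of its underside.
- grease_jar: Bystander: jar with a black cap, 72 mm diameter, 75 mm high. Origin: centre of its underside.
Not all that is in view belongs to the job. Leave any orange look-alike of the pan alone. Of the things that look like the mat, the middle-sized one is meant.

How it is judged:
By the outcome, as a careful person would: the job done as asked, in the order asked, and still so for the second after the job is handed in, with the robot touching nothing.
It also fails if it takes over 72 s, if anything falls off the work surface, if the arm or the gripper's body presses on something with over 40 N, if the wrist force passes 120 N, or if a joint passes its speed limit or range.

## Working session

There is one attempt and no reset: what is moved stays moved. The work goes in short steps, Python scripts to look and compute and a tool call to move; the robot and the scene stay as the last step left them, time stands still between calls to the robot, and variables do not carry over. Pictures are saved under pics/ and viewed, at most 10 in all, crops included, and the job is handed in when it is done.

Besides the shell and the picture viewer there is one more tool, called as name(argument=value, ...), one argument or row to a line, values as JSON. servo_tool: Moves the arm, as the interface text tells. Its arguments: {"type":"object","properties":{"moves":{"type":"array"},"force":{"type":"number"}},"required":["moves"]}

```bash
mkdir -p pics; ls
cat > h.py <<'E'
import numpy as np, cv2
from scipy.spatial.transform import Rotation as Ro
from rig import readout, imaging, manip
def grab(n,save=None):
    im,d=imaging.get_image(n)
    if save: cv2.imwrite('pics/'+save,im[:,:,::-1])
    return im,d
def cal(n):
    c=imaging.calibration(n); return np.array(c['intrinsics']),np.array(c['R']),np.array(c['t'])
def cloud(n,d):
    K,R,t=cal(n); v,u=np.mgrid[:d.shape[0],:d.shape[1]]
    p=np.stack([(u-K[0,2])/K[0,0]*d,(v-K[1,2])/K[1,1]*d,d],-1)
    return (p-t)@R
def ray(n,u,v,z):
    K,R,t=cal(n); r=R.T@np.linalg.inv(K)@np.array([u,v,1.]); o=-R.T@t
    return o+r*(z-o[2])/r[2]
def proj(n,X):
    K,R,t=cal(n); p=K@(R@np.array(X)+t); return p[:2]/p[2]
E
python3 - <<'E'
from h import *
s=readout.get_state(); print(s)
ims=[]
for n in('side','top'):
    im,d=grab(n); np.savez(f'{n}0.npz',im=im,d=d); ims.append(im); cv2.imwrite(f'pics/{n}0.png',im[:,:,::-1])
    K,R,t=cal(n); print(n,K.round(1).tolist(),(-R.T@t).round(3),R[2].round(3))
print(manip.pinch_z)
E
```

```text
pics
{'clock': 0.0, 'qpos': array([ 1.11097450e+00,  2.76625299e-01,  1.50616902e+00,  2.84307528e-06,
        1.36066890e+00, -1.20986406e-01]), 'qd': array([-0.0010969 , -0.00028489, -0.0008136 ,  0.00221653, -0.00047734,
       -0.00106686]), 'effort': array([ 3.00652448e-05, -4.16777444e+01, -2.45806664e+01, -4.26016559e-04,
        1.09870755e-02,  6.91305573e-06]), 'position': array([0.19094267, 0.54194869, 0.30300799]), 'ee_rot': array([-2.69140014e-04,  1.68608642e-01,  9.85682632e-01, -8.95722413e-04]), 'contact_force': array([-0.20222742,  0.24314193,  0.95545032]), 'moment': array([0.01475828, 0.00281904, 0.02554317]), 'gripper_force': 0.0, 'width': 0.08544063822965878}
side [[369.7, 0.0, 247.1], [0.0, 369.7, 191.3], [0.0, 0.0, 1.0]] [ 0.374 -0.661  0.902] [ 0.189  0.617 -0.764]
top [[391.8, 0.0, 247.5], [0.0, 391.8, 189.2], [0.0, 0.0, 1.0]] [ 0.47  -0.009  1.385] [ 0.077  0.011 -0.997]
0.0539
```

View pics/side0.png

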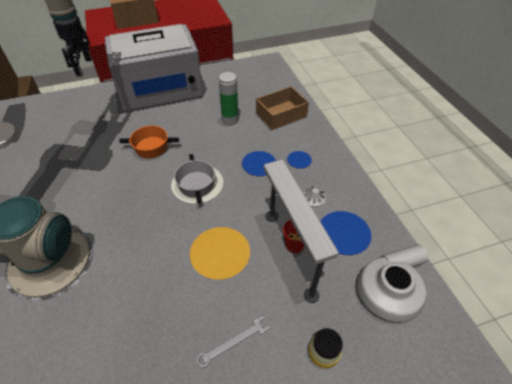

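View pics/top0.png

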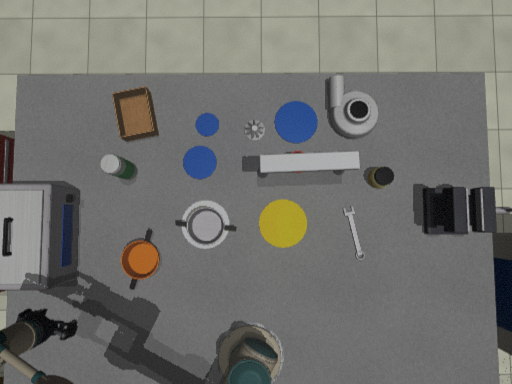

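The side view shows the pan near (195,180), the yellow disc near (220,253), and the cup near (293,237) under the lamp bar. In the top view there are three blue rounds at (200,162), (207,124) and (296,122). The first is the middle-sized one, so it is the mat.

```bash
cat > m.py <<'E'
from h import *
def blobs(n,lo,hi,im,amin=30):
    hsv=cv2.cvtColor(im,cv2.COLOR_RGB2HSV); m=cv2.inRange(hsv,lo,hi)
    k,l,st,c=cv2.connectedComponentsWithStats(m)
    return [(st[i,4],c[i],l==i) for i in range(1,k) if st[i,4]>=amin]
E
python3 - <<'E'
from m import *
D={n:np.load(n+'0.npz') for n in('side','top')}
P={n:cloud(n,D[n]['d']) for n in D}
np.set_printoptions(precision=3,suppress=True)
for nm,lo,hi in(('blue',(105,150,80),(125,255,255)),('yellow',(18,150,120),(32,255,255)),('red',(0,170,50),(5,255,255)),('red2',(172,150,50),(180,255,255)),('white',(0,0,225),(180,40,255))):
  for n in D:
    for a,c,m in blobs(n,lo,hi,D[n]['im'],25):
        p=P[n][m]; p=p[D[n]['d'][m]>0]
        if len(p)<5 or np.abs(np.median(p[:,1]))>.6: continue
        print(nm,n,a,c,'med',np.median(p,0),'mid',(p.min(0)+p.max(0))/2,'ext',np.ptp(p,axis=0),'zmax',p[:,2].max())
# lamp bar & posts, pan from cloud
for n in D:
    p=P[n].reshape(-1,3)
    b=p[(p[:,2]>.17)&(p[:,2]<.24)&(p[:,0]>.4)&(p[:,0]<.8)&(p[:,1]<.1)&(p[:,1]>-.4)]
    print(n,'bar',len(b)); 
    if len(b): 
        r=cv2.minAreaRect(b[:,:2].astype(np.float32)); print(r,np.median(b[:,2]))
    b=p[(p[:,2]>.035)&(p[:,2]<.06)&(abs(p[:,0]-.4)<.2)&(abs(p[:,1]-.14)<.13)]
    print('pan',len(b),b.min(0),b.max(0)); 
    dark=D[n]['im'].reshape(-1,3).max(1)<60
    h=p[dark&(p[:,2]>.02)&(p[:,2]<.06)&(abs(p[:,0]-.4)<.13)&(abs(p[:,1]-.14)<.13)]
    for s in(h[:,1]>.14,h[:,1]<.14): print('lug',s.sum(),h[s].mean(0) if s.any() else 0)
E
```

```text
blue side 497 [256.27  162.364] med [0.664 0.182 0.002] mid [0.673 0.176 0.002] ext [0.112 0.112 0.01 ] zmax 0.006805255155915162
blue side 290 [298.91  159.383] med [0.81  0.149 0.001] mid [0.811 0.148 0.001] ext [0.079 0.08  0.011] zmax 0.006460617259266927
blue side 1484 [347.1  231.85] med [ 0.825 -0.172  0.003] mid [ 0.83  -0.169  0.003] ext [0.121 0.148 0.013] zmax 0.008938898822871202
blue top 1343 [295.559 121.576] med [ 0.819 -0.166  0.004] mid [ 0.821 -0.166  0.004] ext [0.146 0.147 0.018] zmax 0.01294624882629846
blue top 394 [206.896 124.195] med [0.812 0.152 0.002] mid [0.811 0.152 0.002] ext [0.079 0.08  0.015] zmax 0.010137456508947687
blue top 818 [199.356 161.889] med [0.675 0.178 0.003] mid [0.675 0.179 0.002] ext [0.115 0.115 0.019] zmax 0.01126837396493478
yellow side 2395 [219.456 252.836] med [ 0.455 -0.123 -0.001] mid [ 0.457 -0.119 -0.001] ext [0.167 0.169 0.01 ] zmax 0.003740858522214516
yellow top 1786 [282.469 223.059] med [ 0.458 -0.116 -0.   ] mid [ 0.458 -0.117  0.   ] ext [0.162 0.166 0.019] zmax 0.009795483600625557
red side 212 [290.991 237.642] med [ 0.648 -0.177  0.055] mid [ 0.65  -0.166  0.045] ext [0.047 0.072 0.071] zmax 0.08076518120175129
side bar 2704
((0.6429063677787781, -0.18391917645931244), (0.05584266409277916, 0.30132731795310974), 2.2404744625091553) 0.22025894923215358
pan 409 [0.385 0.042 0.035] [0.514 0.249 0.052]
lug 14 [0.456 0.235 0.041]
lug 114 [0.45  0.077 0.036]
top bar 1864
((0.643027663230896, -0.1813187301158905), (0.05583719536662102, 0.3002675175666809), 2.1079280376434326) 0.2205377502751104
pan 332 [0.384 0.049 0.035] [0.513 0.251 0.054]
lug 40 [0.456 0.233 0.042]
lug 41 [0.441 0.069 0.04 ]
```

Run:
```python
from m import *
from scipy.optimize import least_squares as LS
np.set_printoptions(precision=4,suppress=True)
D={n:np.load(n+'0.npz') for n in('side','top')}
P={n:cloud(n,D[n]['d']) for n in D}
a,c,m=blobs('side',(0,170,40),(5,255,255),D['side']['im'],150)[-1]
im=D['side']['im']; hsv=cv2.cvtColor(im,cv2.COLOR_RGB2HSV)
for a,c,m in blobs('side',(0,170,40),(5,255,255),im,100):
    p=P['side'][m]; 
    if not .55<np.median(p[:,0])<.75: continue
    print(c,np.argwhere(m).min(0),np.argwhere(m).max(0),p.min(0),p.max(0))
    q=p[(p[:,2]>.008)&(p[:,2]<.072)]
    # camera-facing outer wall only: fit axis with cone radius
    f=lambda x:np.hypot(q[:,0]-x[0],q[:,1]-x[1])-(.026+.012*q[:,2]/.08)
    r=LS(f,[.67,-.15],loss='soft_l1',f_scale=.003); print('cup cone',r.x,np.abs(r.fun).mean())
    # rays: bottom-most red pixels and rim leftmost/rightmost
    vs=np.argwhere(m); 
    for v in sorted(set(vs[:,0]))[::3]:
        us=vs[vs[:,0]==v][:,1]; print(v,us.min(),us.max(),P['side'][v,us.min()],P['side'][v,us.max()])
for n in D:
    p=P[n].reshape(-1,3); b=p[(p[:,2]>.045)&(p[:,2]<.056)&(np.hypot(p[:,0]-.449,p[:,1]-.15)<.07)]
    r=LS(lambda x:np.hypot(b[:,0]-x[0],b[:,1]-x[1])-.063,[.449,.15],loss='soft_l1',f_scale=.003); print(n,'pan',r.x,len(b),np.median(b[:,2]))
o=np.hstack([cv2.resize(im[200:270,250:330],(480,420),interpolation=2)]); cv2.imwrite('pics/c1.png',o[:,:,::-1])
```

```text
[166.1297  26.8671] [ 0 86] [ 80 231] [ 0.0398 -0.661  -0.3957] [0.8397 2.1998 0.902 ]
cup cone [0.5764 1.2638] 0.19711348202541026
0 157 216 [0.5342 1.4885 0.0402] [0.8382 1.3801 0.0419]
3 155 217 [0.518  1.4508 0.0417] [0.8314 1.3315 0.0464]
6 155 219 [0.4997 1.2219 0.1213] [0.8346 1.3031 0.042 ]
9 97 221 [0.2166 1.4753 0.0425] [0.8356 1.2663 0.0415]
12 86 223 [0.1598 1.4608 0.0412] [0.8374 1.2336 0.0395]
15 86 225 [0.1587 1.4242 0.0415] [0.8353 1.186  0.0448]
18 86 227 [0.1584 1.3808 0.045 ] [0.8397 1.1651 0.038 ]
21 87 229 [0.1615 1.3507 0.0426] [0.8383 1.1221 0.042 ]
24 87 230 [0.1608 1.3131 0.0445] [0.8393 1.1092 0.0326]
27 87 230 [0.1591 1.2861 0.0421] [0.8364 1.1009 0.0216]
30 87 229 [0.1568 1.2649 0.0372] [0.8293 1.0959 0.0098]
33 86 230 [0.2259 0.5996 0.3271] [ 0.8363  1.1057 -0.0114]
36 87 230 [0.2258 0.5993 0.3172] [ 0.836   1.1072 -0.0279]
39 89 230 [0.1644 1.1543 0.0445] [ 0.831   1.0908 -0.035 ]
42 89 231 [0.2251 0.6022 0.2956] [ 0.8385  1.1022 -0.0579]
45 89 231 [0.1612 1.1054 0.0402] [ 0.8391  1.1073 -0.077 ]
48 91 231 [0.1662 1.097  0.0289] [ 0.8361  1.0985 -0.0885]
[... 858 characters left out ...]
 [ 0.6616 -0.1326  0.0619]
227 286 292 [ 0.6436 -0.14    0.0656] [ 0.6641 -0.1362  0.0511]
230 284 295 [ 0.6312 -0.1546  0.0771] [ 0.6729 -0.1398  0.0375]
233 284 294 [ 0.6273 -0.1643  0.0784] [ 0.6722 -0.1381  0.0203]
236 285 287 [ 0.6281 -0.1707  0.0728] [ 0.6315 -0.1754  0.078 ]
239 286 290 [ 0.63   -0.1749  0.0634] [ 0.6351 -0.1874  0.0795]
242 286 301 [ 0.6333 -0.1709  0.041 ] [ 0.6614 -0.2007  0.0721]
245 286 301 [ 0.6347 -0.1705  0.0244] [ 0.6645 -0.1985  0.0523]
248 288 301 [ 0.6377 -0.1787  0.02  ] [ 0.669  -0.1943  0.0284]
251 292 298 [ 0.6473 -0.1862  0.011 ] [ 0.6629 -0.1918  0.0119]
side pan [0.4489 0.1458] 159 0.047615536618466674
top pan [0.4488 0.1498] 146 0.04865898742179128
```

View pics/c1.png

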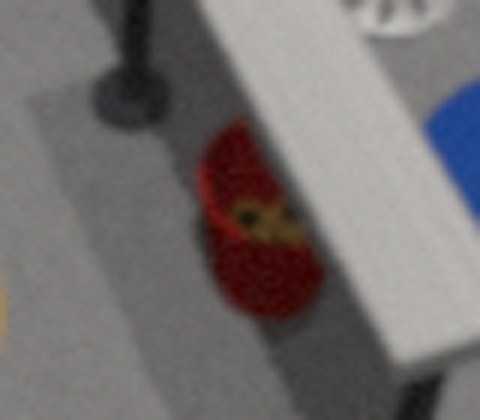

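```bash
cat > plan.py <<'E'
from h import *
def Rt(psi,pit,roll=0):  # psi heading, pit: tool z above straight down
    x=np.array([np.cos(psi),np.sin(psi),0]);z=np.array([0,0,-1.]);y=np.cross(z,x)
    return Ro.from_matrix(np.stack([x,y,z],1))*Ro.from_euler('y',pit)*Ro.from_euler('z',roll)
def cur():
    s=readout.get_state(); q=s['ee_rot']; return np.array(s['position']),Ro.from_quat([q[1],q[2],q[3],q[0]]),s
def emit(path,nd=2):
    p,R,s=cur()
    for i,(tp,tR) in enumerate(path):
        dp=np.round(R.inv().apply(np.array(tp)-p)/.2,nd); w=np.round((R.inv()*tR).as_rotvec()/.1,nd)
        if abs(dp).max()>.27 or abs(w).max()>1: print('!!',end='')
        dp+=0.;w+=0.
        print(i,dp.tolist(),w.tolist())
        p=p+R.apply(dp*.2); R=R*Ro.from_rotvec(w*.1)
def go(wp0,wp1,n,last=None):
    a,b=np.array(wp0,float),np.array(wp1,float)
    return [(v[:3],Rt(*v[3:])) for v in (a+(b-a)*k/n for k in range(1,n+1))]
E
python3 - <<'E'
from plan import *
p,R,s=cur()
path=[]
for k in range(1,31):
    f=k/30; pos=p+(np.array([.47,-.127,.26])-p)*f
    path.append((pos,Rt(2.803-3.003*f,1.31*max(0,(k-15)/15))))
emit(path)
E
```

```text
0 [-0.08, -0.09, 0.01] [-0.02, 0.0, 1.0]
1 [-0.09, -0.08, 0.0] [0.0, 0.0, 1.0]
2 [-0.1, -0.07, 0.01] [0.0, 0.0, 1.0]
3 [-0.1, -0.06, 0.01] [0.0, 0.0, 1.0]
4 [-0.11, -0.06, 0.01] [0.0, 0.0, 1.0]
5 [-0.12, -0.04, 0.0] [0.0, 0.0, 1.0]
6 [-0.11, -0.02, 0.01] [0.0, 0.0, 1.0]
!!7 [-0.12, -0.02, 0.01] [0.0, 0.0, 1.01]
8 [-0.12, 0.0, 0.0] [0.0, 0.0, 1.0]
9 [-0.12, 0.0, 0.01] [0.0, 0.0, 1.0]
10 [-0.12, 0.02, 0.01] [0.0, 0.0, 1.0]
11 [-0.12, 0.04, 0.01] [0.0, 0.0, 1.0]
12 [-0.11, 0.04, 0.0] [0.0, 0.0, 1.0]
13 [-0.11, 0.05, 0.01] [0.0, 0.0, 1.0]
14 [-0.1, 0.07, 0.01] [0.0, 0.0, 1.0]
15 [-0.1, 0.07, 0.0] [-0.04, 0.87, 1.0]
16 [-0.09, 0.09, 0.0] [-0.14, 0.87, 1.0]
17 [-0.07, 0.09, 0.0] [-0.21, 0.87, 0.97]
18 [-0.07, 0.1, -0.01] [-0.3, 0.88, 0.96]
19 [-0.06, 0.1, -0.02] [-0.39, 0.87, 0.92]
20 [-0.05, 0.11, -0.01] [-0.46, 0.87, 0.89]
21 [-0.03, 0.12, -0.01] [-0.54, 0.87, 0.85]
22 [-0.03, 0.12, -0.01] [-0.61, 0.88, 0.79]
23 [-0.01, 0.12, 0.0] [-0.67, 0.87, 0.74]
24 [-0.01, 0.12, 0.0] [-0.74, 0.87, 0.67]
25 [0.01, 0.12, 0.01] [-0.8, 0.88, 0.61]
26 [0.0, 0.12, 0.03] [-0.84, 0.87, 0.54]
27 [0.01, 0.11, 0.03] [-0.89, 0.87, 0.46]
28 [0.02, 0.11, 0.05] [-0.93, 0.87, 0.38]
29 [0.01, 0.11, 0.05] [-0.95, 0.88, 0.3]
```

servo_tool(
  moves=[
    {"dp":[-0.08,-0.09,0.01],"delta_rot":[0,0,1],"fingers":1},
    {"dp":[-0.09,-0.08,0],"delta_rot":[0,0,1],"fingers":1},
    {"dp":[-0.1,-0.07,0.01],"delta_rot":[0,0,1],"fingers":1},
    {"dp":[-0.1,-0.06,0.01],"delta_rot":[0,0,1],"fingers":1},
    {"dp":[-0.11,-0.06,0.01],"delta_rot":[0,0,1],"fingers":1},
  ],
)

```text
clock: 0.6
position: [0.237, 0.4295, 0.2954]
ee_rot: [-0.0, 0.409, 0.913, -0.0]
contact_force: [-0.0, -0.0, -0.1]
width: 0.0858
gripper_force: 0.0
```

servo_tool(
  moves=[
    {"dp":[-0.12,-0.04,0],"delta_rot":[0,0,1],"fingers":1},
    {"dp":[-0.11,-0.02,0.01],"delta_rot":[0,0,1],"fingers":1},
    {"dp":[-0.12,-0.02,0.01],"delta_rot":[0,0,1],"fingers":1},
    {"dp":[-0.12,0,0],"delta_rot":[0,0,1],"fingers":1},
    {"dp":[-0.12,0,0.01],"delta_rot":[0,0,1],"fingers":1},
  ],
)

```text
clock: 1.1
position: [0.2836, 0.319, 0.2897]
ee_rot: [0.0, 0.622, 0.783, 0.0]
contact_force: [1.0, -0.7, 0.1]
width: 0.0853
gripper_force: 0.0
```

servo_tool(
  moves=[
    {"dp":[-0.12,0.02,0.01],"delta_rot":[0,0,1],"fingers":1},
    {"dp":[-0.12,0.04,0.01],"delta_rot":[0,0,1],"fingers":1},
    {"dp":[-0.11,0.04,0],"delta_rot":[0,0,1],"fingers":1},
    {"dp":[-0.11,0.05,0.01],"delta_rot":[0,0,1],"fingers":1},
    {"dp":[-0.1,0.07,0.01],"delta_rot":[0,0,1],"fingers":1},
  ],
)

```text
clock: 1.6
position: [0.3312, 0.2072, 0.2816]
ee_rot: [-0.0, 0.796, 0.605, -0.0]
contact_force: [-0.3, -0.3, 0.0]
width: 0.0853
gripper_force: 0.0
```

servo_tool(
  moves=[
    {"dp":[-0.1,0.07,0],"delta_rot":[-0.04,0.87,1],"fingers":1},
    {"dp":[-0.09,0.09,0],"delta_rot":[-0.14,0.87,1],"fingers":1},
    {"dp":[-0.07,0.09,0],"delta_rot":[-0.21,0.87,0.97],"fingers":1},
    {"dp":[-0.07,0.1,-0.01],"delta_rot":[-0.3,0.88,0.96],"fingers":1},
    {"dp":[-0.06,0.1,-0.02],"delta_rot":[-0.39,0.87,0.92],"fingers":1},
  ],
)

```text
clock: 2.1
position: [0.3772, 0.0956, 0.2758]
ee_rot: [-0.084, 0.899, 0.379, 0.201]
contact_force: [0.1, -0.5, 0.5]
width: 0.0851
gripper_force: 0.0
```

servo_tool(
  moves=[
    {"dp":[-0.05,0.11,-0.01],"delta_rot":[-0.46,0.87,0.89],"fingers":1},
    {"dp":[-0.03,0.12,-0.01],"delta_rot":[-0.54,0.87,0.85],"fingers":1},
    {"dp":[-0.03,0.12,-0.01],"delta_rot":[-0.61,0.88,0.79],"fingers":1},
    {"dp":[-0.01,0.12,0],"delta_rot":[-0.67,0.87,0.74],"fingers":1},
    {"dp":[-0.01,0.12,0],"delta_rot":[-0.74,0.87,0.67],"fingers":1},
  ],
)

```text
clock: 2.6
position: [0.4236, -0.0173, 0.2679]
ee_rot: [-0.062, 0.896, 0.134, 0.42]
contact_force: [0.8, 1.1, -0.4]
width: 0.0852
gripper_force: 0.0
```

```bash
python3 -c "
from plan import *
p,R,s=cur();print(s['qpos'].round(2),p.round(3));print(R.as_matrix().round(2))
b=[.47,-.127,.26,-.2,1.31]
path=[]
n=6
tR=Rt(-.2,1.31);w=(R.inv()*tR).as_rotvec()
emit([(p+(np.array(b[:3])-p)*k/n,R*Ro.from_rotvec(w*k/n)) for k in range(1,n+1)])"
```

```text
[-0.69 -0.13  2.36  1.21  0.75 -0.29] [ 0.424 -0.017  0.268]
[[ 0.61  0.29  0.74]
 [ 0.19 -0.96  0.22]
 [ 0.77  0.   -0.64]]
0 [0.0, 0.1, 0.01] [-0.74, 0.71, 0.39]
1 [0.01, 0.1, 0.02] [-0.74, 0.7, 0.38]
2 [0.0, 0.09, 0.03] [-0.74, 0.71, 0.39]
3 [0.01, 0.09, 0.03] [-0.74, 0.71, 0.38]
4 [0.01, 0.09, 0.05] [-0.74, 0.71, 0.39]
5 [0.01, 0.09, 0.04] [-0.73, 0.7, 0.38]
```

servo_tool(
  moves=[
    {"dp":[0,0.1,0.01],"delta_rot":[-0.74,0.71,0.39],"fingers":1},
    {"dp":[0.01,0.1,0.02],"delta_rot":[-0.74,0.71,0.39],"fingers":1},
    {"dp":[0,0.09,0.03],"delta_rot":[-0.74,0.71,0.39],"fingers":1},
    {"dp":[0.01,0.09,0.03],"delta_rot":[-0.74,0.71,0.39],"fingers":1},
    {"dp":[0.01,0.09,0.05],"delta_rot":[-0.74,0.71,0.39],"fingers":1},
  ],
)

```text
clock: 3.1
position: [0.4617, -0.0954, 0.2625]
ee_rot: [0.026, 0.823, -0.025, 0.567]
contact_force: [1.1, 1.8, -0.0]
width: 0.0855
gripper_force: 0.0
```

```bash
python3 -c "
from plan import *
p,R,s=cur();print(s['qpos'].round(2),p.round(3));print(R.as_matrix().round(2))
grab('side','s2.png')
"
```

```text
[-0.72  0.07  2.57  2.28  0.84 -1.19] [ 0.462 -0.095  0.263]
[[ 0.36 -0.07  0.93]
 [-0.01 -1.   -0.07]
 [ 0.93  0.01 -0.35]]
```

View pics/s2.png

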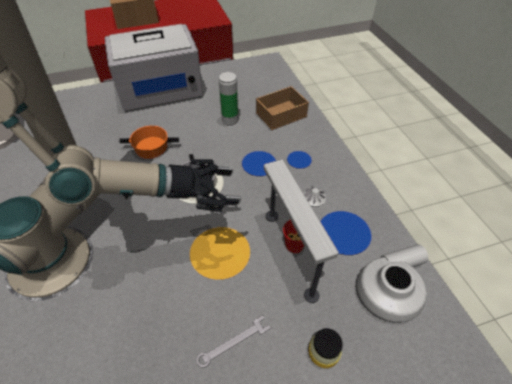

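```bash
cat > to.py <<'E'
import sys
from plan import *
# usage: to.py n x y z psi pit roll
n=int(sys.argv[1]); v=[float(a) for a in sys.argv[2:]]
p,R,s=cur(); w=(R.inv()*Rt(*v[3:])).as_rotvec(); print(s['qpos'].round(2),'rot',w.round(3),'pos',p.round(4),'F',s['contact_force'].round(1))
emit([(p+(np.array(v[:3])-p)*k/n,R*Ro.from_rotvec(w*k/n)) for k in range(1,n+1)],2 if n>1 else 3)
E
python3 to.py 5 .505 -.134 .094 -.2 1.31
```

```text
[-0.72  0.08  2.58  2.29  0.84 -1.19] rot [-0.114  0.104  0.047] pos [ 0.4623 -0.0974  0.2606] F [-0.7 -2.4 -3.3]
0 [-0.14, 0.03, 0.1] [-0.23, 0.21, 0.09]
1 [-0.14, 0.03, 0.1] [-0.23, 0.2, 0.1]
2 [-0.14, 0.03, 0.1] [-0.22, 0.21, 0.09]
3 [-0.15, 0.03, 0.09] [-0.23, 0.21, 0.1]
4 [-0.15, 0.03, 0.1] [-0.23, 0.21, 0.09]
```

servo_tool(
  moves=[
    {"dp":[-0.14,0.03,0.1],"delta_rot":[-0.23,0.21,0.09],"fingers":1},
    {"dp":[-0.14,0.03,0.1],"delta_rot":[-0.23,0.21,0.09],"fingers":1},
    {"dp":[-0.14,0.03,0.1],"delta_rot":[-0.23,0.21,0.09],"fingers":1},
    {"dp":[-0.15,0.03,0.1],"delta_rot":[-0.23,0.21,0.09],"fingers":1},
    {"dp":[0,0,0],"delta_rot":[0,0,0],"fingers":1},
  ],
)

```text
clock: 3.65
position: [0.5161, -0.1296, 0.126]
ee_rot: [0.044, 0.806, -0.065, 0.586]
contact_force: [0.1, -0.3, 0.5]
width: 0.085
gripper_force: 0.0
```

```bash
python3 to.py 4 .505 -.134 .064 -.2 1.31
```

```text
[-0.62  0.74  2.69  2.7   1.51 -1.69] rot [-0.042  0.053  0.007] pos [ 0.5161 -0.1296  0.126 ] F [ 0.1 -0.3  0.5]
0 [-0.08, 0.01, 0.01] [-0.11, 0.13, 0.02]
1 [-0.08, 0.01, 0.01] [-0.1, 0.13, 0.01]
2 [-0.07, 0.0, 0.01] [-0.11, 0.14, 0.02]
3 [-0.08, 0.01, 0.01] [-0.1, 0.13, 0.02]
```

```bash
python3 to.py 3 .581 -.149 .075 -.2 1.31
```

```text
[-0.62  0.74  2.69  2.7   1.51 -1.69] rot [-0.042  0.053  0.007] pos [ 0.5161 -0.1296  0.126 ] F [ 0.1 -0.3  0.5]
0 [-0.05, 0.02, 0.13] [-0.14, 0.18, 0.02]
1 [-0.04, 0.01, 0.13] [-0.14, 0.17, 0.02]
2 [-0.06, 0.01, 0.14] [-0.14, 0.18, 0.03]
```

servo_tool(
  moves=[
    {"dp":[-0.05,0.02,0.13],"delta_rot":[-0.14,0.18,0.02],"fingers":1},
    {"dp":[-0.04,0.01,0.13],"delta_rot":[-0.14,0.18,0.02],"fingers":1},
    {"dp":[-0.06,0.01,0.14],"delta_rot":[-0.14,0.18,0.03],"fingers":1},
    {"dp":[0,0,0],"delta_rot":[0,0,0],"fingers":1},
  ],
)

```text
clock: 4.05
position: [0.5829, -0.1488, 0.0912]
ee_rot: [0.065, 0.78, -0.075, 0.617]
contact_force: [-0.0, 0.6, 0.7]
width: 0.0854
gripper_force: 0.0
```

```bash
python3 to.py 2 .619 -.157 .063 -.2 1.31;python3 - <<'E'
from m import *
im,d=grab('side','s3.png'); p=cloud('side',d)
E
```

```text
[-0.51  0.85  2.54  2.84  1.58 -1.66] rot [ 0.    -0.029  0.009] pos [ 0.5829 -0.1488  0.0912] F [-0.   0.6  0.7]
0 [-0.05, 0.0, 0.11] [0.0, -0.15, 0.05]
1 [-0.04, 0.0, 0.1] [0.0, -0.14, 0.04]
```

View pics/s3.png

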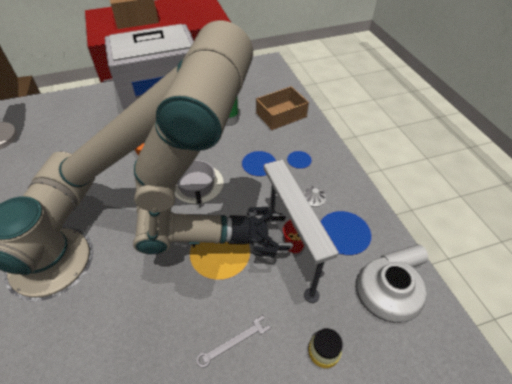

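The open fingers at about (265,240) are in line with the cup at (293,237), below the bar. I'll go in.

servo_tool(
  moves=[
    {"dp":[-0.05,0,0.11],"delta_rot":[0,-0.15,0.05],"fingers":1},
    {"dp":[-0.04,0,0.1],"delta_rot":[0,-0.14,0.04],"fingers":1},
    {"dp":[0,0,0],"delta_rot":[0,0,0],"fingers":1},
  ],
)

```text
clock: 4.4
position: [0.6169, -0.1567, 0.0648]
ee_rot: [0.062, 0.789, -0.08, 0.606]
contact_force: [-0.6, -0.3, 0.6]
width: 0.0853
gripper_force: 0.0
```

```bash
python3 to.py 1 .619 -.157 .060 -.2 1.31
```

```text
[-0.48  0.87  2.45  2.87  1.48 -1.62] rot [0.003 0.    0.001] pos [ 0.6169 -0.1567  0.0648] F [-0.6 -0.3  0.6]
0 [-0.02, -0.001, 0.016] [0.026, 0.003, 0.009]
```

Close on the cup.

servo_tool(
  moves=[
    {"dp":[-0.005,0,0.01],"delta_rot":[0,0,0],"fingers":0.8},
    {"dp":[0,0,0],"delta_rot":[0,0,0],"fingers":0.6},
    {"dp":[0,0,0],"delta_rot":[0,0,0],"fingers":0.4},
    {"dp":[0,0,0],"delta_rot":[0,0,0],"fingers":0.2},
    {"dp":[0,0,0],"delta_rot":[0,0,0],"fingers":0.2},
  ],
  force=40,
)

```text
clock: 4.9
position: [0.6171, -0.1562, 0.0622]
ee_rot: [0.062, 0.789, -0.08, 0.606]
contact_force: [-3.1, 3.2, 9.0]
width: 0.0668
gripper_force: 42.2
```

```bash
python3 to.py 2 .6169 -.1567 .085 -.2 1.31; python3 -c "
from plan import *
print(cur()[2]['width'],cur()[2]['gripper_force'])"
```

```text
[-0.48  0.87  2.45  2.87  1.48 -1.62] rot [0.002 0.001 0.   ] pos [ 0.6171 -0.1562  0.0622] F [-3.1  3.2  9. ]
0 [0.05, 0.0, -0.01] [0.01, 0.0, 0.0]
1 [0.06, 0.0, -0.02] [0.01, 0.01, 0.0]
0.06684012462681274 42.22328993899282
```

servo_tool(
  moves=[
    {"dp":[0.05,0,-0.01],"delta_rot":[0,0,0],"fingers":0.2},
    {"dp":[0.06,0,-0.02],"delta_rot":[0,0,0],"fingers":0.2},
    {"dp":[0,0,0],"delta_rot":[0,0,0],"fingers":0.2},
  ],
)

```text
clock: 5.2
position: [0.6164, -0.1568, 0.0829]
ee_rot: [0.062, 0.791, -0.081, 0.603]
contact_force: [-0.1, 1.4, -2.2]
width: 0.0673
gripper_force: 44.8
```

```bash
cat > kin.py <<'E'
from plan import *
from scipy.optimize import least_squares as LS
E=lambda a,t:Ro.from_euler(a,t)
def fk(q,P,s4,s6):
    a0,y0,h,ex,L1,e,y1,L2,wx,wy,L3,c=P
    R=E('z',q[0]); p=R.apply([a0,y0,h]); R=R*E('y',q[1]); p=p+R.apply([ex,0,L1]); R=R*E('y',q[2]); p=p+R.apply([e,y1,L2])
    R=R*E('z',s4*q[3])*E('y',q[4]); p=p+R.apply([wx,wy,L3]); R=R*E('z',s6*q[5]+c); return p,R
E
cat > fit.py <<'E'
from kin import *
import json
p,R,s=cur()
data=[([1.1109745,.2766253,1.506169,0,1.3606689,-.1209864],[.19094267,.54194869,.30300799],[-2.69e-4,.1686086,.9856826,-.0008957]),
([-.72,.08,2.58,2.29,.84,-1.19],[.4623,-.0974,.2606],None),
([-.69,-.13,2.36,1.21,.75,-.29],[.424,-.017,.268],[-.062,.896,.134,.42]),
([-.62,.74,2.69,2.7,1.51,-1.69],[.5161,-.1296,.126],[.044,.806,-.065,.586]),
([-.51,.85,2.54,2.84,1.58,-1.66],[.5829,-.1488,.0912],[.065,.78,-.075,.617]),
([-.48,.87,2.45,2.87,1.48,-1.62],[.6171,-.1562,.0622],[.062,.789,-.08,.606]),
(list(s['qpos']),p.tolist(),list(s['ee_rot']))]
best=None
for s4 in(1,-1):
  for s6 in(1,-1):
    def f(P):
        r=[]
        for q,pp,qq in data:
            a,b=fk(q,P,s4,s6); r+=list(a-pp)
            if qq is not None: r+=list(.2*(b.inv()*Ro.from_quat([*qq[1:],qq[0]])).as_rotvec())
        r+=list(1e-3*np.array(P[:11]))
        return r
    for c in(0,1.57,3.14,-1.57):
        o=LS(f,[0,0,.25,0,.4,0,0,.35,0,0,.2,c])
        if best is None or o.cost<best[0].cost: best=(o,s4,s6,f)
o,s4,s6,f=best; print(o.cost,s4,s6,o.x.round(3)); print(np.abs(f(o.x)).max())
json.dump([o.x.tolist(),s4,s6],open('kin.json','w'))
print(s['qpos'].round(3),p,s['contact_force'],s['width'])
E
python3 fit.py
```

```text
1.60381811682425e-05 1 1 [ 3.000e-03  3.500e-02  1.300e-01  6.000e-03  6.300e-01  6.100e-02
  3.500e-02  4.220e-01  9.000e-03 -1.000e-03  2.840e-01  1.571e+00]
0.0025058905048321034
[-0.481  0.807  2.445  2.872  1.409 -1.602] [ 0.61640204 -0.15683996  0.08288955] [-0.09863441  1.41142228 -2.1587184 ] 0.0673180376377442
```

```bash
cat >> kin.py <<'E'
import json
KP,S4,S6=json.load(open('kin.json')) if __import__('os').path.exists('kin.json') else (None,1,1)
LO=np.array([-2.89,-.75,.22,-1.18,.11,-2.7]);HI=np.array([2.89,2.08,2.7,4.32,2.71,2.7])
def ik(p,R,q0,pad=.02):
    def f(q):
        a,b=fk(q,KP,S4,S6); return np.r_[a-p,.2*(b.inv()*R).as_rotvec()]
    o=LS(f,np.clip(q0,LO+pad+.001,HI-pad-.001),bounds=(LO+pad,HI-pad)); return o.x,np.sqrt(2*o.cost)
def iks(p,R,n=12,seed=0):
    g=np.random.default_rng(seed);S=[]
    for _ in range(n):
        q0=LO+(HI-LO)*g.random(6); q0[0]=np.arctan2(p[1],p[0])+g.normal()*.5
        q,e=ik(p,R,q0)
        if e<2e-3 and not any(np.abs(q-x).max()<.05 for x in S): S.append(q)
    return S
E
cat > pour.py <<'E'
from kin import *
np.set_printoptions(precision=2,suppress=True)
A=Rt(0,1.31).inv().apply([0,0,1])  # cup axis in tool
pan=np.array([.449,.148,0])
def pose(psi,pit,roll,mouth):
    R=Rt(psi,pit,roll); return mouth-R.apply(A)*.03-R.apply([0,0,.05]),R
if __name__=='__main__':
  for pit in(1.31,1.57):
   for psi in np.arange(-1.6,2.3,.4):
    for sg in(1,-1):
      P0=pose(psi,pit,0,pan+[0,0,.19]); P1=pose(psi,pit,sg*2.2,pan+[0,0,.10])
      for q in iks(*P0,n=8):
        path=[q];ok=True
        for f in np.linspace(0,1,12)[1:]:
            # roll plan
            qq,e=ik(*pose(psi,pit,sg*2.2*f,pan+[0,0,.19-.09*f]),path[-1])
            if e>2e-3: ok=False;break
            path.append(qq)
        if ok: print(pit,round(psi,1),sg,q,'->',path[-1],'maxstep',np.abs(np.diff(path,axis=0)).max())
E
timeout 500 python3 pour.py
```

```text
1.31 -1.2 1 [ 0.81  0.65  1.94 -1.07  1.57 -2.07] -> [ 0.77  0.73  1.92 -1.1   1.52  0.19] maxstep 0.21112040796913567
1.31 1.2 1 [-0.63  0.55  2.39  1.27  1.36 -1.38] -> [-0.61  0.69  2.48  1.34  1.3   0.6 ] maxstep 0.1965900183429029
1.31 1.6 1 [-0.51  0.6   2.1   0.98  1.55 -1.19] -> [-0.51  0.68  2.18  0.99  1.46  0.87] maxstep 0.1976997951848103
1.31 2.0 1 [-0.36  0.68  1.83  0.77  1.76 -1.14] -> [-0.37  0.74  1.91  0.74  1.67  0.96] maxstep 0.1991639437529663
1.57 1.2 1 [-0.63  0.8   2.43  1.31  1.55 -1.66] -> [-0.65  0.95  2.5   1.3   1.49  0.34] maxstep 0.2026534135149765
1.57 1.6 1 [-0.51  0.77  2.12  1.04  1.69 -1.36] -> [-0.54  0.87  2.18  1.01  1.62  0.71] maxstep 0.2002147158933032
1.57 2.0 1 [-0.36  0.82  1.86  0.84  1.9  -1.23] -> [-0.39  0.88  1.9   0.78  1.83  0.88] maxstep 0.20044251489253706
```

```bash
cat > mat.py <<'E'
from pour import *
mat=np.array([.674,.178,0])
for psi in(-.2,.2,.5,.8,1.1,1.4,1.6):
    d=np.array([np.cos(psi),np.sin(psi),0])
    tp=mat-d*.0505+[0,0,.067]
    for q in iks(tp,Rt(psi,1.31),n=14):
        up,e=ik(tp+[0,0,.13],Rt(psi,1.31),q); print(psi,q,'up',up,round(e,4))
# path now -> pour start
p,R,s=cur();
E
timeout 300 python3 mat.py
python3 - <<'E'
from pour import *
# lowest points of chain: elbow/wrist positions for pour config
p,R,s=cur(); q=s['qpos']
print(p, fk(q,KP,S4,S6)[0])
tgt0=pose(1.6,1.31,0,pan+[-.02,0,.20]); print('pour start TCP',tgt0[0])
# straight-line path feasibility: back out then yaw
wps=[(.6164,-.157,.083,-.2),(.52,-.135,.11,-.2),(.50,-.06,.17,.4),(.47,.02,.19,1.0),(*tgt0[0][:2],tgt0[0][2],1.6)]
for a,b in zip(wps,wps[1:]):
    for k in range(1,7):
        v=np.array(a)+(np.array(b)-np.array(a))*k/6
        q2,e=ik(v[:3],Rt(v[3],1.31),q); print(v,q2,round(e,4),'step',np.abs(q2-q).max().round(2)); q=q2
E
```

```text
-0.2 [ 0.44  0.82  2.28  3.78  1.28 -1.6 ] up [ 0.44  0.52  2.23  3.89  1.01 -1.85] 0.0
0.2 [ 0.12  0.85  2.42  3.06  1.44 -1.58] up [ 0.12  0.49  2.37  3.05  1.02 -1.54] 0.0
0.5 [-0.13  0.84  2.38  2.52  1.37 -1.62] up [-0.13  0.5   2.32  2.43  1.06 -1.36] 0.0
0.8 [-0.28  0.82  2.23  2.03  1.27 -1.48] up [-0.29  0.53  2.18  1.91  1.13 -1.15] 0.0
1.1 [-0.34  0.83  2.01  1.61  1.28 -1.26] up [-0.34  0.59  1.97  1.53  1.28 -0.97] 0.0
1.4 [-0.34  0.87  1.77  1.3   1.42 -1.07] up [-0.34  0.67  1.73  1.27  1.49 -0.85] 0.0
1.6 [-0.31  0.91  1.61  1.15  1.55 -0.99] up [-0.31  0.74  1.57  1.15  1.64 -0.79] 0.0
[ 0.62 -0.16  0.08] [ 0.62 -0.16  0.08]
pour start TCP [0.43 0.1  0.18]
[ 0.6  -0.15  0.09 -0.2 ] [-0.5   0.81  2.49  2.85  1.46 -1.62] 0.0 step 0.06
[ 0.58 -0.15  0.09 -0.2 ] [-0.51  0.82  2.53  2.84  1.51 -1.63] 0.0 step 0.04
[ 0.57 -0.15  0.1  -0.2 ] [-0.52  0.83  2.57  2.83  1.55 -1.65] 0.0 step 0.05
[ 0.55 -0.14  0.1  -0.2 ] [-0.54  0.84  2.62  2.81  1.61 -1.68] 0.0 step 0.05
[ 0.54 -0.14  0.11 -0.2 ] [-0.56  0.86  2.67  2.79  1.67 -1.7 ] 0.0 step 0.06
[ 0.52 -0.14  0.11 -0.2 ] [-
[... 732 characters left out ...]
1.56  1.31 -1.41] 0.0 step 0.1
[ 0.48 -0.01  0.18  0.8 ] [-0.82  0.52  2.41  1.47  1.33 -1.36] 0.0 step 0.09
[0.47 0.01 0.19 0.9 ] [-0.79  0.52  2.37  1.38  1.35 -1.31] 0.0 step 0.08
[0.47 0.02 0.19 1.  ] [-0.77  0.51  2.33  1.31  1.38 -1.27] 0.0 step 0.08
[0.46 0.03 0.19 1.1 ] [-0.74  0.52  2.3   1.24  1.41 -1.26] 0.0 step 0.07
[0.46 0.05 0.19 1.2 ] [-0.7   0.53  2.26  1.18  1.43 -1.24] 0.0 step 0.06
[0.45 0.06 0.19 1.3 ] [-0.66  0.54  2.23  1.12  1.46 -1.23] 0.0 step 0.06
[0.44 0.07 0.19 1.4 ] [-0.62  0.55  2.2   1.06  1.49 -1.22] 0.0 step 0.05
[0.44 0.09 0.18 1.5 ] [-0.57  0.56  2.17  1.01  1.52 -1.21] 0.0 step 0.05
[0.43 0.1  0.18 1.6 ] [-0.53  0.57  2.13  0.96  1.55 -1.21] 0.0 step 0.05
```

```bash
cat > wp.py <<'E'
from pour import *
def run(wps):  # (n,x,y,z,psi) pitch 1.31
    p,R,s=cur(); path=[]; a=None; f=R.as_matrix()[:,2]; a=np.array([*p,np.arctan2(f[1],f[0])])
    for n,*b in wps:
        b=np.array(b)
        path+=[((a+(b-a)*k/n)[:3],Rt((a+(b-a)*k/n)[3],1.31)) for k in range(1,n+1)]; a=b
    emit(path)
E
python3 -c "
from wp import *
run([(3,.545,-.142,.105,-.2),(4,.51,-.09,.145,.15),(9,.47,.02,.19,1.0),(6,.43,.10,.19,1.6)])"
```

```text
0 [0.0, 0.0, -0.13] [0.02, 0.08, 0.0]
1 [0.01, 0.0, -0.12] [0.01, 0.0, 0.0]
2 [0.0, 0.0, -0.13] [0.02, 0.0, 0.0]
3 [0.04, -0.06, -0.07] [0.84, 0.0, -0.23]
4 [0.03, -0.06, -0.06] [0.85, 0.0, -0.22]
5 [0.04, -0.06, -0.06] [0.84, 0.0, -0.23]
6 [0.04, -0.07, -0.05] [0.85, 0.0, -0.23]
7 [0.02, -0.06, -0.02] [0.91, 0.0, -0.24]
8 [0.02, -0.06, -0.01] [0.91, 0.0, -0.24]
9 [0.02, -0.07, -0.01] [0.91, 0.0, -0.25]
10 [0.03, -0.06, 0.0] [0.92, 0.0, -0.24]
11 [0.03, -0.07, 0.01] [0.91, 0.0, -0.24]
12 [0.02, -0.06, 0.01] [0.91, 0.0, -0.25]
13 [0.03, -0.06, 0.01] [0.91, 0.0, -0.24]
14 [0.04, -0.06, 0.03] [0.92, 0.0, -0.24]
15 [0.03, -0.06, 0.02] [0.91, 0.0, -0.25]
16 [0.01, -0.06, 0.04] [0.97, 0.0, -0.25]
17 [0.01, -0.06, 0.04] [0.96, 0.0, -0.26]
18 [0.01, -0.05, 0.05] [0.97, 0.0, -0.26]
19 [0.02, -0.05, 0.05] [0.96, 0.0, -0.26]
20 [0.01, -0.05, 0.06] [0.97, 0.0, -0.26]
21 [0.02, -0.04, 0.06] [0.97, 0.0, -0.25]
```

servo_tool(
  moves=[
    {"dp":[0,0,-0.13],"delta_rot":[0.02,0.08,0],"fingers":0.2},
    {"dp":[0.01,0,-0.12],"delta_rot":[0,0,0],"fingers":0.2},
    {"dp":[0,0,-0.13],"delta_rot":[0.02,0,0],"fingers":0.2},
    {"dp":[0.04,-0.06,-0.07],"delta_rot":[0.84,0,-0.23],"fingers":0.2},
    {"dp":[0.03,-0.06,-0.06],"delta_rot":[0.85,0,-0.22],"fingers":0.2},
  ],
)

```text
clock: 5.7
position: [0.5272, -0.1137, 0.1227]
ee_rot: [0.005, 0.794, -0.009, 0.608]
contact_force: [1.0, 0.1, -2.7]
width: 0.0675
gripper_force: 45.3
```

servo_tool(
  moves=[
    {"dp":[0.04,-0.06,-0.06],"delta_rot":[0.84,0,-0.23],"fingers":0.2},
    {"dp":[0.04,-0.07,-0.05],"delta_rot":[0.85,0,-0.23],"fingers":0.2},
    {"dp":[0.02,-0.06,-0.02],"delta_rot":[0.91,0,-0.24],"fingers":0.2},
    {"dp":[0.02,-0.06,-0.01],"delta_rot":[0.91,0,-0.24],"fingers":0.2},
    {"dp":[0.02,-0.07,-0.01],"delta_rot":[0.91,0,-0.25],"fingers":0.2},
  ],
)

```text
clock: 6.2
position: [0.4964, -0.0538, 0.1581]
ee_rot: [-0.131, 0.775, 0.171, 0.594]
contact_force: [0.6, 0.7, -2.0]
width: 0.0669
gripper_force: 45.3
```

```bash
python3 -c "
from wp import *
print(cur()[2]['qpos'],cur()[0])
run([(6,.47,.02,.19,1.0),(6,.43,.10,.19,1.6)])"
```

```text
[-0.86  0.61  2.56  1.86  1.32 -1.6 ] [ 0.5  -0.05  0.16]
0 [0.03, -0.06, 0.0] [0.91, 0.01, -0.24]
1 [0.03, -0.07, 0.0] [0.91, 0.0, -0.24]
2 [0.03, -0.06, 0.01] [0.91, 0.0, -0.24]
3 [0.03, -0.06, 0.02] [0.91, 0.0, -0.25]
4 [0.03, -0.06, 0.02] [0.91, 0.0, -0.24]
5 [0.04, -0.06, 0.03] [0.91, 0.0, -0.24]
6 [0.01, -0.06, 0.04] [0.97, 0.0, -0.26]
7 [0.01, -0.06, 0.04] [0.97, 0.0, -0.26]
8 [0.01, -0.06, 0.05] [0.96, 0.0, -0.26]
9 [0.01, -0.05, 0.05] [0.97, 0.0, -0.26]
10 [0.02, -0.04, 0.06] [0.96, 0.0, -0.25]
11 [0.02, -0.04, 0.06] [0.97, 0.0, -0.26]
```

servo_tool(
  moves=[
    {"dp":[0.03,-0.06,0],"delta_rot":[0.91,0,-0.24],"fingers":0.2},
    {"dp":[0.03,-0.07,0],"delta_rot":[0.91,0,-0.24],"fingers":0.2},
    {"dp":[0.03,-0.06,0.01],"delta_rot":[0.91,0,-0.24],"fingers":0.2},
    {"dp":[0.03,-0.06,0.02],"delta_rot":[0.91,0,-0.25],"fingers":0.2},
    {"dp":[0.03,-0.06,0.02],"delta_rot":[0.91,0,-0.24],"fingers":0.2},
  ],
)

```text
clock: 6.7
position: [0.4741, 0.0076, 0.1844]
ee_rot: [-0.266, 0.713, 0.347, 0.547]
contact_force: [0.4, -0.1, -3.2]
width: 0.0671
gripper_force: 45.3
```

servo_tool(
  moves=[
    {"dp":[0.04,-0.06,0.03],"delta_rot":[0.91,0,-0.24],"fingers":0.2},
    {"dp":[0.01,-0.06,0.04],"delta_rot":[0.97,0,-0.26],"fingers":0.2},
    {"dp":[0.01,-0.06,0.04],"delta_rot":[0.97,0,-0.26],"fingers":0.2},
    {"dp":[0.01,-0.06,0.05],"delta_rot":[0.96,0,-0.26],"fingers":0.2},
    {"dp":[0.01,-0.05,0.05],"delta_rot":[0.97,0,-0.26],"fingers":0.2},
  ],
)

```text
clock: 7.2
position: [0.4424, 0.0738, 0.1887]
ee_rot: [-0.393, 0.606, 0.512, 0.465]
contact_force: [-0.0, -0.7, -3.2]
width: 0.067
gripper_force: 45.3
```

servo_tool(
  moves=[
    {"dp":[0.02,-0.04,0.06],"delta_rot":[0.96,0,-0.25],"fingers":0.2},
    {"dp":[0.02,-0.04,0.06],"delta_rot":[0.97,0,-0.26],"fingers":0.2},
    {"dp":[0,0,0],"delta_rot":[0,0,0],"fingers":0.2},
  ],
)

```text
clock: 7.5
position: [0.4303, 0.1014, 0.1902]
ee_rot: [-0.437, 0.552, 0.57, 0.424]
contact_force: [0.0, -0.7, -2.1]
width: 0.0671
gripper_force: 45.3
```

```bash
cat > proll.py <<'E'
from pour import *
p,R,s=cur(); print(s['qpos'],p,s['width'])
m0=p+R.apply([0,0,.05])+R.apply(A)*.03; print('mouth',m0.round(3),'axis',R.apply(A))
m1=pan+[-.005,0,.115]
w=[]
n=22
for k in range(1,n+1):
    f=k/n; g=min(1,f/.7)
    w.append(pose(1.6,1.31,2.2*f,m0+(m1-m0)*g))
emit(w)
E
python3 proll.py; python3 -c "
from h import *
grab('side','s4.png')"
```

```text
[-0.54  0.56  2.12  0.95  1.57 -1.19] [0.43 0.1  0.19] 0.06711304625738644
mouth [0.43 0.15 0.21] axis [-0.  0.  1.]
!!0 [-0.03, -0.01, 0.01] [-0.01, 0.01, 1.01]
1 [-0.03, -0.01, 0.0] [0.0, 0.0, 1.0]
2 [-0.02, 0.0, 0.01] [0.0, 0.0, 1.0]
3 [-0.03, 0.0, 0.01] [0.0, 0.0, 1.0]
4 [-0.02, 0.0, 0.01] [0.0, 0.0, 1.0]
5 [-0.03, 0.0, 0.0] [0.0, 0.0, 1.0]
6 [-0.02, 0.01, 0.01] [0.0, 0.0, 1.0]
7 [-0.01, 0.01, 0.01] [0.0, 0.0, 1.0]
8 [-0.02, 0.01, 0.0] [0.0, 0.0, 1.0]
9 [-0.01, 0.01, 0.01] [0.0, 0.0, 1.0]
10 [-0.02, 0.01, 0.01] [0.0, 0.0, 1.0]
11 [0.0, 0.01, 0.0] [0.0, 0.0, 1.0]
12 [-0.01, 0.02, 0.01] [0.0, 0.0, 1.0]
13 [0.0, 0.01, 0.01] [0.0, 0.0, 1.0]
14 [0.0, 0.02, 0.01] [0.0, 0.0, 1.0]
15 [0.0, 0.0, 0.0] [0.0, 0.0, 1.0]
16 [0.0, -0.02, 0.0] [0.0, 0.0, 1.0]
17 [0.0, -0.01, 0.0] [0.0, 0.0, 1.0]
18 [0.0, -0.02, 0.0] [0.0, 0.0, 1.0]
19 [0.0, -0.01, 0.0] [0.0, 0.0, 1.0]
20 [0.01, -0.02, 0.0] [0.0, 0.0, 1.0]
21 [0.0, -0.01, 0.0] [0.0, 0.0, 1.0]
```

View pics/s4.png

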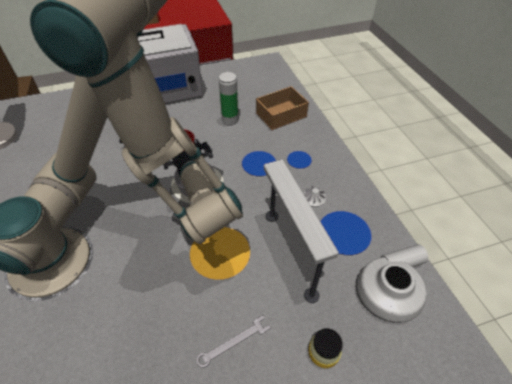

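The cup is above the pan, with red showing near (188,138). I'll tip it now, and slow down past about 80°.

servo_tool(
  moves=[
    {"dp":[-0.03,-0.01,0.01],"delta_rot":[0,0,1],"fingers":0.2},
    {"dp":[-0.03,-0.01,0],"delta_rot":[0,0,1],"fingers":0.2},
    {"dp":[-0.02,0,0.01],"delta_rot":[0,0,1],"fingers":0.2},
    {"dp":[-0.03,0,0.01],"delta_rot":[0,0,1],"fingers":0.2},
    {"dp":[-0.02,0,0.01],"delta_rot":[0,0,1],"fingers":0.2},
  ],
)

```text
clock: 8.05
position: [0.4218, 0.1007, 0.1639]
ee_rot: [-0.528, 0.678, 0.411, 0.303]
contact_force: [0.5, 0.6, -2.8]
width: 0.0674
gripper_force: 45.2
```

servo_tool(
  moves=[
    {"dp":[-0.03,0,0],"delta_rot":[0,0,1],"fingers":0.2},
    {"dp":[-0.02,0.01,0.01],"delta_rot":[0,0,1],"fingers":0.2},
    {"dp":[-0.01,0.01,0.01],"delta_rot":[0,0,1],"fingers":0.2},
    {"dp":[-0.02,0.01,0],"delta_rot":[0,0,1],"fingers":0.2},
    {"dp":[-0.01,0.01,0.01],"delta_rot":[0,0,1],"fingers":0.2},
  ],
)

```text
clock: 8.55
position: [0.4169, 0.1012, 0.1436]
ee_rot: [-0.586, 0.759, 0.231, 0.164]
contact_force: [0.3, -0.5, -2.7]
width: 0.0676
gripper_force: 45.0
```

servo_tool(
  moves=[
    {"dp":[-0.02,0.01,0.01],"delta_rot":[0,0,1],"fingers":0.2},
    {"dp":[0,0.01,0],"delta_rot":[0,0,1],"fingers":0.2},
    {"dp":[-0.01,0.02,0.01],"delta_rot":[0,0,1],"fingers":0.2},
    {"dp":[0,0.01,0.01],"delta_rot":[0,0,1],"fingers":0.2},
    {"dp":[0,0.02,0.01],"delta_rot":[0,0,1],"fingers":0.2},
  ],
)

```text
clock: 9.05
position: [0.4163, 0.1049, 0.1263]
ee_rot: [-0.608, 0.793, 0.036, 0.014]
contact_force: [1.4, 0.8, -3.0]
width: 0.0675
gripper_force: 44.9
```

```bash
python3 -c "
from pour import *
p,R,s=cur(); print(s['qpos'],p,s['width'],s['contact_force'])
m0=p+R.apply([0,0,.05])+R.apply(A)*.03; print('mouth',m0.round(3),'axis',R.apply(A))
emit([pose(1.6,1.31,1.5+.06*k,m0+(pan+[-.005,0,.115]-m0)*k/20) for k in range(1,21)])"
```

```text
[-0.55  0.69  2.19  0.96  1.46  0.16] [0.42 0.1  0.13] 0.06745011922582611 [ 1.45  0.82 -3.04]
mouth [0.44 0.15 0.12] axis [ 0.97 -0.21  0.13]
0 [0.0, -0.01, 0.0] [0.02, -0.06, 0.55]
1 [0.0, -0.01, 0.0] [0.0, 0.0, 0.6]
2 [0.0, 0.0, 0.0] [0.0, 0.0, 0.6]
3 [0.0, -0.01, 0.0] [0.0, 0.0, 0.6]
4 [0.0, -0.01, 0.0] [0.0, 0.0, 0.6]
5 [0.0, -0.01, 0.0] [0.0, 0.0, 0.6]
6 [0.0, -0.01, 0.0] [0.0, 0.0, 0.6]
7 [0.0, -0.01, 0.0] [0.0, 0.0, 0.6]
8 [0.0, 0.0, 0.0] [0.0, 0.0, 0.6]
9 [0.0, -0.01, 0.0] [0.0, 0.0, 0.6]
10 [0.0, -0.01, 0.0] [0.0, 0.0, 0.6]
11 [0.01, -0.01, 0.0] [0.0, 0.0, 0.6]
12 [0.0, -0.01, 0.0] [0.0, 0.0, 0.6]
13 [0.0, -0.01, 0.0] [0.0, 0.0, 0.6]
14 [0.0, 0.0, 0.01] [0.0, 0.0, 0.6]
15 [0.0, -0.01, 0.0] [0.0, 0.0, 0.6]
16 [0.0, -0.01, 0.0] [0.0, 0.0, 0.6]
17 [0.0, -0.01, 0.0] [0.0, 0.0, 0.6]
18 [0.0, -0.01, 0.0] [0.0, 0.0, 0.6]
19 [0.0, 0.0, 0.0] [0.0, 0.0, 0.6]
```

servo_tool(
  moves=[
    {"dp":[0,-0.01,0],"delta_rot":[0,0,0.6],"fingers":0.2},
    {"dp":[0,-0.01,0],"delta_rot":[0,0,0.6],"fingers":0.2},
    {"dp":[0,0,0],"delta_rot":[0,0,0.6],"fingers":0.2},
    {"dp":[0,-0.01,0],"delta_rot":[0,0,0.6],"fingers":0.2},
    {"dp":[0,-0.01,0],"delta_rot":[0,0,0.6],"fingers":0.2},
  ],
)

```text
clock: 9.55
position: [0.4167, 0.1069, 0.1341]
ee_rot: [-0.604, 0.789, -0.082, -0.077]
contact_force: [0.8, -1.0, -2.7]
width: 0.0672
gripper_force: 44.9
```

servo_tool(
  moves=[
    {"dp":[0,-0.01,0],"delta_rot":[0,0,0.6],"fingers":0.2},
    {"dp":[0,-0.01,0],"delta_rot":[0,0,0.6],"fingers":0.2},
    {"dp":[0,-0.01,0],"delta_rot":[0,0,0.6],"fingers":0.2},
    {"dp":[0,0,0],"delta_rot":[0,0,0.6],"fingers":0.2},
    {"dp":[0,-0.01,0],"delta_rot":[0,0,0.6],"fingers":0.2},
  ],
)

```text
clock: 10.05
position: [0.419, 0.1091, 0.1415]
ee_rot: [-0.586, 0.768, -0.199, -0.167]
contact_force: [0.4, 0.2, -2.1]
width: 0.0672
gripper_force: 45.3
```

servo_tool(
  moves=[
    {"dp":[0,-0.01,0],"delta_rot":[0,0,0.6],"fingers":0.2},
    {"dp":[0.01,-0.01,0],"delta_rot":[0,0,0.6],"fingers":0.2},
    {"dp":[0,-0.01,0],"delta_rot":[0,0,0.6],"fingers":0.2},
    {"dp":[0,-0.01,0],"delta_rot":[0,0,0.6],"fingers":0.2},
    {"dp":[0,0,0],"delta_rot":[0,0,0.6],"fingers":0.2},
  ],
)

```text
clock: 10.55
position: [0.4254, 0.1107, 0.1471]
ee_rot: [-0.555, 0.729, -0.312, -0.252]
contact_force: [0.1, 0.1, -1.3]
width: 0.0668
gripper_force: 45.4
```

servo_tool(
  moves=[
    {"dp":[0,-0.01,0],"delta_rot":[0,0,0.6],"fingers":0.2},
    {"dp":[0,-0.01,0],"delta_rot":[0,0,0.6],"fingers":0.2},
    {"dp":[0,-0.01,0],"delta_rot":[0,0,0.6],"fingers":0.2},
    {"dp":[0,0,0],"delta_rot":[0,0,0],"fingers":0.2},
    {"dp":[0,0,0],"delta_rot":[0,0,0],"fingers":0.2},
  ],
)

```text
clock: 11.05
position: [0.4299, 0.112, 0.1505]
ee_rot: [-0.53, 0.699, -0.374, -0.3]
contact_force: [0.6, 0.2, -0.9]
width: 0.0672
gripper_force: 45.4
```

```bash
python3 -c "
from pour import *
p,R,s=cur(); print(s['qpos'],p,s['width'],s['contact_force'])
print('axis',R.apply(A))
a,_=grab('side');b,_=grab('top')
cv2.imwrite('pics/s5.png',np.hstack([cv2.resize(a[90:250,110:310],(400,320)),cv2.resize(b[150:310,120:320],(400,320))])[:,:,::-1])"
```

```text
[-0.52  0.64  2.15  0.98  1.5   1.31] [0.43 0.11 0.15] 0.06718057130541853 [ 0.6   0.2  -0.89]
axis [ 0.53 -0.45 -0.72]
```

View pics/s5.png

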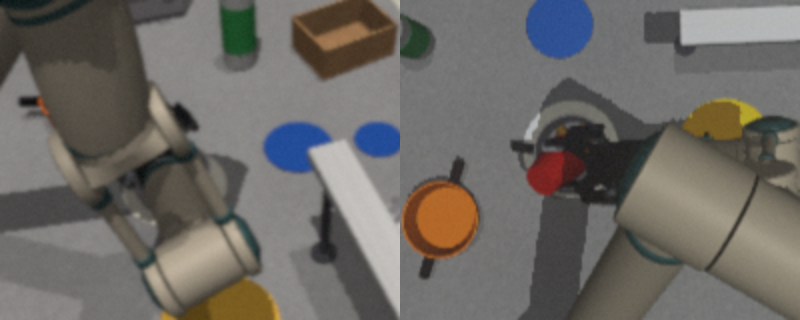

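The downward load on the wrist fell by about 1.8 N, which is the weight of six bearings. In the top view the cup (555,172) is tipped over the pan. I'll tip a little further, then raise and right the cup.

servo_tool(
  moves=[
    {"dp":[0,-0.01,0],"delta_rot":[0,0,1],"fingers":0.2},
    {"dp":[0,-0.01,0],"delta_rot":[0,0,1],"fingers":0.2},
    {"dp":[0,0,0],"delta_rot":[0,0,1],"fingers":0.2},
    {"dp":[0,0,0],"delta_rot":[0,0,0],"fingers":0.2},
    {"dp":[0,0,0],"delta_rot":[0,0,0],"fingers":0.2},
  ],
)

```text
clock: 11.65
position: [0.4335, 0.113, 0.1523]
ee_rot: [-0.479, 0.636, -0.474, -0.376]
contact_force: [0.8, 0.9, -0.3]
width: 0.0672
gripper_force: 45.4
```

```bash
cat > back.py <<'E'
from pour import *
p,R,s=cur(); print(s['qpos'],p,s['width'],s['contact_force'])
m0=p+R.apply([0,0,.05])+R.apply(A)*.03
r0=(Rt(1.6,1.31).inv()*R).as_rotvec()[2]; print('roll',r0,'mouth',m0)
m1=m0+[0,0,.08]; m2=np.array([.674,.178,.20]); mid=r0-1.0; n2=int(np.ceil(mid/.097))
w=[pose(1.6,1.31,r0-.1*k,m0+(m1-m0)*min(1,k/8)) for k in range(1,11)]
w+=[pose(1.6-.7*k/n2,1.31,mid*(1-k/n2),m1+(m2-m1)*k/n2) for k in range(1,n2+1)]
q=s['qpos']
for i,x in enumerate(w):
    q2,e=ik(*x,q); 
    if e>2e-3 or abs(q2-q).max()>.2: print(i,'ik',e,abs(q2-q).max())
    q=q2
emit(w)
E
python3 back.py
```

```text
[-0.51  0.64  2.14  0.98  1.5   1.61] [0.43 0.11 0.15] 0.06721720339221206 [ 0.83  0.9  -0.34]
roll 2.877247785647644 mouth [0.44 0.15 0.11]
0 [-0.05, 0.0, -0.01] [-0.02, -0.01, -1.0]
1 [-0.04, 0.0, -0.02] [0.0, 0.0, -1.0]
2 [-0.04, -0.01, -0.01] [0.0, -0.01, -1.0]
3 [-0.04, -0.01, -0.01] [0.0, 0.0, -1.0]
4 [-0.04, -0.02, -0.01] [0.0, 0.0, -1.0]
5 [-0.03, -0.01, -0.02] [0.0, 0.0, -1.0]
6 [-0.03, -0.03, -0.01] [0.0, 0.0, -1.0]
7 [-0.03, -0.02, -0.01] [-0.01, 0.0, -1.0]
8 [0.0, 0.01, 0.0] [0.0, 0.0, -1.0]
9 [0.0, 0.02, 0.0] [0.0, 0.0, -1.0]
10 [0.05, -0.01, 0.01] [0.09, 0.33, -0.85]
11 [0.05, 0.0, 0.01] [0.06, 0.33, -0.85]
12 [0.05, 0.0, 0.01] [0.02, 0.34, -0.84]
13 [0.05, 0.01, 0.02] [-0.01, 0.34, -0.85]
14 [0.05, 0.01, 0.02] [-0.04, 0.34, -0.85]
15 [0.05, 0.01, 0.02] [-0.07, 0.33, -0.85]
16 [0.05, 0.02, 0.02] [-0.1, 0.32, -0.85]
17 [0.05, 0.02, 0.02] [-0.13, 0.31, -0.85]
18 [0.05, 0.03, 0.03] [-0.16, 0.3, -0.84]
19 [0.04, 0.03, 0.03] [-0.19, 0.28, -0.85]
20 [0.04, 0.03, 0.03] [-0.21, 0.27, -0.85]
21 [0.04, 0.04, 0.03] [-0.23, 0.24, -0.85]
22 [0.04, 0.04, 0.03] [-0.26, 0.22, -0.85]
23 [0.03, 0.04, 0.03] [-0.28, 0.19, -0.85]
24 [0.04, 0.04, 0.03] [-0.29, 0.17, -0.84]
25 [0.02, 0.04, 0.04] [-0.31, 0.14, -0.85]
26 [0.03, 0.05, 0.03] [-0.32, 0.11, -0.85]
27 [0.02, 0.04, 0.04] [-0.33, 0.07, -0.85]
28 [0.02, 0.05, 0.04] [-0.34, 0.05, -0.85]
29 [0.01, 0.05, 0.04] [-0.33, 0.02, -0.85]
```

servo_tool(
  moves=[
    {"dp":[-0.05,0,-0.01],"delta_rot":[0,0,-1],"fingers":0.2},
    {"dp":[-0.04,0,-0.02],"delta_rot":[0,0,-1],"fingers":0.2},
    {"dp":[-0.04,-0.01,-0.01],"delta_rot":[0,0,-1],"fingers":0.2},
    {"dp":[-0.04,-0.01,-0.01],"delta_rot":[0,0,-1],"fingers":0.2},
    {"dp":[-0.04,-0.02,-0.01],"delta_rot":[0,0,-1],"fingers":0.2},
  ],
)

```text
clock: 12.15
position: [0.4217, 0.1119, 0.1961]
ee_rot: [-0.557, 0.734, -0.3, -0.245]
contact_force: [0.4, 0.4, -0.3]
width: 0.0672
gripper_force: 45.4
```

servo_tool(
  moves=[
    {"dp":[-0.03,-0.01,-0.02],"delta_rot":[0,0,-1],"fingers":0.2},
    {"dp":[-0.03,-0.03,-0.01],"delta_rot":[0,0,-1],"fingers":0.2},
    {"dp":[-0.03,-0.02,-0.01],"delta_rot":[0,0,-1],"fingers":0.2},
    {"dp":[0,0.01,0],"delta_rot":[0,0,-1],"fingers":0.2},
    {"dp":[0,0.02,0],"delta_rot":[0,0,-1],"fingers":0.2},
  ],
)

```text
clock: 12.65
position: [0.4134, 0.108, 0.2131]
ee_rot: [-0.601, 0.786, -0.108, -0.099]
contact_force: [0.9, -0.6, -1.1]
width: 0.0671
gripper_force: 45.4
```

servo_tool(
  moves=[
    {"dp":[0.05,-0.01,0.01],"delta_rot":[0.09,0.33,-0.85],"fingers":0.2},
    {"dp":[0.05,0,0.01],"delta_rot":[0.06,0.33,-0.85],"fingers":0.2},
    {"dp":[0.05,0,0.01],"delta_rot":[0.02,0.34,-0.84],"fingers":0.2},
    {"dp":[0.05,0.01,0.02],"delta_rot":[-0.01,0.34,-0.85],"fingers":0.2},
    {"dp":[0.05,0.01,0.02],"delta_rot":[-0.04,0.34,-0.85],"fingers":0.2},
  ],
)

```text
clock: 13.15
position: [0.4643, 0.1172, 0.2013]
ee_rot: [-0.601, 0.793, 0.006, 0.096]
contact_force: [-0.1, 0.3, -0.4]
width: 0.0669
gripper_force: 45.4
```

servo_tool(
  moves=[
    {"dp":[0.05,0.01,0.02],"delta_rot":[-0.07,0.33,-0.85],"fingers":0.2},
    {"dp":[0.05,0.02,0.02],"delta_rot":[-0.1,0.32,-0.85],"fingers":0.2},
    {"dp":[0.05,0.02,0.02],"delta_rot":[-0.13,0.31,-0.85],"fingers":0.2},
    {"dp":[0.05,0.03,0.03],"delta_rot":[-0.16,0.3,-0.84],"fingers":0.2},
    {"dp":[0.04,0.03,0.03],"delta_rot":[-0.19,0.28,-0.85],"fingers":0.2},
  ],
)

```text
clock: 13.65
position: [0.5213, 0.1271, 0.1909]
ee_rot: [-0.54, 0.784, 0.123, 0.282]
contact_force: [-0.2, 1.2, -0.8]
width: 0.0672
gripper_force: 45.5
```

servo_tool(
  moves=[
    {"dp":[0.04,0.03,0.03],"delta_rot":[-0.21,0.27,-0.85],"fingers":0.2},
    {"dp":[0.04,0.04,0.03],"delta_rot":[-0.23,0.24,-0.85],"fingers":0.2},
    {"dp":[0.04,0.04,0.03],"delta_rot":[-0.26,0.22,-0.85],"fingers":0.2},
    {"dp":[0.03,0.04,0.03],"delta_rot":[-0.28,0.19,-0.85],"fingers":0.2},
    {"dp":[0.04,0.04,0.03],"delta_rot":[-0.29,0.17,-0.84],"fingers":0.2},
  ],
)

```text
clock: 14.15
position: [0.5817, 0.1338, 0.1847]
ee_rot: [-0.423, 0.757, 0.236, 0.438]
contact_force: [-0.0, -0.1, -1.4]
width: 0.0668
gripper_force: 45.5
```

servo_tool(
  moves=[
    {"dp":[0.02,0.04,0.04],"delta_rot":[-0.31,0.14,-0.85],"fingers":0.2},
    {"dp":[0.03,0.05,0.03],"delta_rot":[-0.32,0.11,-0.85],"fingers":0.2},
    {"dp":[0.02,0.04,0.04],"delta_rot":[-0.33,0.07,-0.85],"fingers":0.2},
    {"dp":[0.02,0.05,0.04],"delta_rot":[-0.34,0.05,-0.85],"fingers":0.2},
    {"dp":[0.01,0.05,0.04],"delta_rot":[-0.33,0.02,-0.85],"fingers":0.2},
  ],
)

```text
clock: 14.65
position: [0.6445, 0.1391, 0.1815]
ee_rot: [-0.262, 0.714, 0.345, 0.549]
contact_force: [-0.1, -0.2, -1.3]
width: 0.0672
gripper_force: 45.6
```

```bash
cat > see.py <<'E'
from pour import *
np.set_printoptions(precision=4,suppress=True)
p,R,s=cur(); print(s['qpos'],p,s['width'],s['contact_force'])
print('axis',R.apply(A),'mouth',p+R.apply([0,0,.05])+R.apply(A)*.03)
a,da=grab('side');b,db=grab('top')
np.savez('now.npz',a=a,da=da,b=b,db=db)
# bearings: brass pixels near pan
from m import blobs
for n,im,d in(('side',a,da),('top',b,db)):
    P=cloud(n,d); hsv=cv2.cvtColor(im,cv2.COLOR_RGB2HSV)
    red=((hsv[...,0]<5)|(hsv[...,0]>174))&(hsv[...,1]>150)&(hsv[...,2]>50)&(P[...,2]>-.02)&(P[...,2]<.3)&(P[...,0]>.55)&(abs(P[...,1])<.45)
    q=P[red]; print(n,'red',len(q)); 
    if len(q)>10: print(q.min(0),q.max(0))
E
python3 see.py; python3 -c "
from h import *
D=np.load('now.npz')
cv2.imwrite('pics/s6.png',np.hstack([cv2.resize(D['a'][90:250,150:350],(400,320)),cv2.resize(D['b'][120:280,120:320],(400,320))])[:,:,::-1])"
```

```text
[-0.3178  0.5797  2.1204  1.7827  1.1827 -1.1283] [0.6445 0.1391 0.1815] 0.06720299170908946 [-0.088  -0.1762 -1.2893]
axis [-0.0029  0.0038  1.    ] mouth [0.6746 0.177  0.1986]
side red 380
[0.6395 0.1362 0.0221] [0.761  0.4321 0.2014]
top red 333
[0.642  0.1429 0.1181] [0.7117 0.2142 0.204 ]
```

View pics/s6.png

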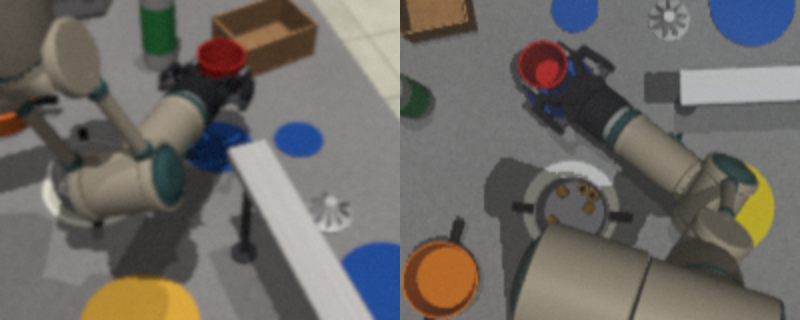

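The cup at (543,65) is empty and held over the mat. Brass bearings show in the pan around (580,195). Now I'll lower the cup onto the mat.

```bash
python3 to.py 5 .642 .139 .069 .9 1.31
```

```text
[-0.32  0.58  2.12  1.78  1.18 -1.12] rot [0.003 0.001 0.   ] pos [0.6447 0.1394 0.1816] F [-0.5  0.2 -1.3]
0 [-0.11, 0.0, 0.03] [0.01, 0.0, 0.0]
1 [-0.11, 0.0, 0.02] [0.0, 0.0, 0.0]
2 [-0.11, -0.01, 0.03] [0.01, 0.01, 0.0]
3 [-0.11, 0.0, 0.03] [0.0, 0.0, 0.0]
4 [-0.11, 0.0, 0.03] [0.01, 0.0, 0.0]
```

servo_tool(
  moves=[
    {"dp":[-0.11,0,0.03],"delta_rot":[0,0,0],"fingers":0.2},
    {"dp":[-0.11,0,0.02],"delta_rot":[0,0,0],"fingers":0.2},
    {"dp":[-0.11,-0.01,0.03],"delta_rot":[0.01,0,0],"fingers":0.2},
    {"dp":[-0.11,0,0.03],"delta_rot":[0,0,0],"fingers":0.2},
    {"dp":[-0.1,0,0.03],"delta_rot":[0,0,0],"fingers":0.2},
  ],
)

```text
clock: 15.25
position: [0.6417, 0.1394, 0.0691]
ee_rot: [-0.265, 0.715, 0.344, 0.548]
contact_force: [0.1, -0.8, -1.1]
width: 0.0669
gripper_force: 45.6
```

servo_tool(
  moves=[
    {"dp":[0,0,0],"delta_rot":[0,0,0],"fingers":0.2},
    {"dp":[0,0,0],"delta_rot":[0,0,0],"fingers":0.2},
  ],
)

```text
clock: 15.45
position: [0.6421, 0.1395, 0.0702]
ee_rot: [-0.265, 0.715, 0.344, 0.548]
contact_force: [-0.3, 0.0, -1.0]
width: 0.067
gripper_force: 44.0
```

servo_tool(
  moves=[
    {"dp":[-0.01,0,0.003],"delta_rot":[0,0,0],"fingers":0.2},
    {"dp":[0,0,0],"delta_rot":[0,0,0],"fingers":0.2},
  ],
)

```text
clock: 15.65
position: [0.6425, 0.1395, 0.069]
ee_rot: [-0.264, 0.714, 0.344, 0.549]
contact_force: [-0.4, -0.7, -0.1]
width: 0.0669
gripper_force: 44.0
```

servo_tool(
  moves=[
    {"dp":[-0.006,0,0.001],"delta_rot":[0,0,0],"fingers":0.2},
    {"dp":[0,0,0],"delta_rot":[0,0,0],"fingers":0.2},
  ],
)

```text
clock: 15.85
position: [0.6424, 0.1395, 0.0674]
ee_rot: [-0.264, 0.715, 0.344, 0.549]
contact_force: [-0.1, 0.8, -1.3]
width: 0.0665
gripper_force: 44.0
```

servo_tool(
  moves=[
    {"dp":[-0.006,0,0.001],"delta_rot":[0,0,0],"fingers":0.2},
    {"dp":[0,0,0],"delta_rot":[0,0,0],"fingers":0.2},
    {"dp":[0,0,0],"delta_rot":[0,0,0],"fingers":0.2},
  ],
)

```text
clock: 16.15
position: [0.6422, 0.1394, 0.0656]
ee_rot: [-0.264, 0.715, 0.344, 0.548]
contact_force: [0.8, -0.7, -1.6]
width: 0.0669
gripper_force: 44.0
```

servo_tool(
  moves=[
    {"dp":[-0.006,0,0.001],"delta_rot":[0,0,0],"fingers":0.2},
    {"dp":[0,0,0],"delta_rot":[0,0,0],"fingers":0.2},
    {"dp":[0,0,0],"delta_rot":[0,0,0],"fingers":0.2},
  ],
)

```text
clock: 16.45
position: [0.6422, 0.1394, 0.0652]
ee_rot: [-0.265, 0.714, 0.344, 0.549]
contact_force: [-1.6, -0.5, 1.9]
width: 0.067
gripper_force: 43.8
```

Contact felt, so I'll release and back off along the tool axis.

servo_tool(
  moves=[
    {"dp":[0,0,0],"delta_rot":[0,0,0],"fingers":0.85},
    {"dp":[0,0,0],"delta_rot":[0,0,0],"fingers":1},
    {"dp":[0,0,0],"delta_rot":[0,0,0],"fingers":1},
    {"dp":[0,0,0],"delta_rot":[0,0,0],"fingers":1},
    {"dp":[0,0,0],"delta_rot":[0,0,0],"fingers":1},
  ],
)

```text
clock: 16.95
position: [0.6421, 0.1393, 0.0643]
ee_rot: [-0.264, 0.715, 0.344, 0.548]
contact_force: [-0.1, -0.9, 0.3]
width: 0.0854
gripper_force: 0.0
```

servo_tool(
  moves=[
    {"dp":[0,0,-0.07],"delta_rot":[0,0,0],"fingers":1},
    {"dp":[0,0,-0.1],"delta_rot":[0,0,0],"fingers":1},
    {"dp":[0,0,-0.1],"delta_rot":[0,0,0],"fingers":1},
    {"dp":[0,0,-0.1],"delta_rot":[0,0,0],"fingers":1},
    {"dp":[0,0,-0.1],"delta_rot":[0,0,0],"fingers":1},
  ],
)

```text
clock: 17.45
position: [0.5846, 0.0673, 0.0892]
ee_rot: [-0.264, 0.715, 0.344, 0.548]
contact_force: [0.1, 0.4, -0.6]
width: 0.0855
gripper_force: 0.0
```

```bash
python3 see.py
python3 - <<'E'
from kin import *
np.set_printoptions(precision=2,suppress=True)
# lug grasp poses: pan yaw -0.09, -y lug 85 mm out
c=np.array([.449,.149]); yaw=-.09; ly=-np.array([-np.sin(yaw),np.cos(yaw)])
l=c+.085*ly; print('lug',l)
q=cur()[2]['qpos']
for psi in(yaw,yaw+np.pi,yaw-np.pi):
  for z in(.09,.2):
    for x in iks(np.array([*l,z]),Rt(psi+np.pi/2,0),n=14): print(round(psi,2),z,x)
E
```

```text
[-0.5182  0.7673  2.2463  1.6905  1.2915 -1.4385] [0.5846 0.0673 0.0892] 0.08554539656737133 [ 0.0839  0.3764 -0.6167]
axis [0.0011 0.0003 1.    ] mouth [0.6147 0.105  0.1062]
side red 448
[0.6351 0.1374 0.0129] [0.7042 0.2113 0.0853]
top red 226
[ 0.6388  0.1446 -0.0017] [0.7039 0.2125 0.0885]
lug [0.44 0.06]
-0.09 0.09 [-0.01  0.32  2.07 -0.    0.74  0.08]
-0.09 0.2 [-0.01  0.17  1.93 -0.    1.04  0.08]
```

The cup stands on the mat: its rim centre is about (0.671, 0.176), against the mat at (0.674, 0.178). Next is the pan lug.

```bash
cat > lug.py <<'E'
from kin import *
np.set_printoptions(precision=2,suppress=True)
p,R,s=cur(); n=18
w=[]
for k in range(1,n+1):
    f=k/n; zf=min(1,f*2)
    pos=np.array([p[0]+(.441-p[0])*f,p[1]+(.064-p[1])*f,p[2]+(.19-p[2])*zf]); h=max(0,(k-3)/(n-3))
    w.append((pos,Rt(.9+.58*f,1.31*(1-h))))
q=s['qpos']
for i,x in enumerate(w):
    q2,e=ik(*x,q); print(i,q2,round(e,4)); q=q2
emit(w)
# pan from current depth
D=np.load('now.npz')
for nm,k in(('top','b'),('side','a')):
    P=cloud(nm,D['d'+k]).reshape(-1,3); b=P[(P[:,2]>.045)&(P[:,2]<.056)&(np.hypot(P[:,0]-.449,P[:,1]-.15)<.07)]
    if len(b)>20:
        r=LS(lambda x:np.hypot(b[:,0]-x[0],b[:,1]-x[1])-.063,[.449,.15],loss='soft_l1',f_scale=.003); print(nm,r.x,len(b),np.ptp(b,axis=0))
E
python3 lug.py
```

```text
0 [-0.52  0.74  2.24  1.64  1.3  -1.41] 0.0
1 [-0.53  0.71  2.24  1.59  1.3  -1.38] 0.0
2 [-0.54  0.69  2.23  1.54  1.31 -1.34] 0.0
3 [-0.54  0.61  2.21  1.46  1.24 -1.23] 0.0
4 [-0.53  0.54  2.18  1.37  1.18 -1.11] 0.0
5 [-0.51  0.47  2.15  1.27  1.14 -0.99] 0.0
6 [-0.49  0.41  2.12  1.16  1.11 -0.87] 0.0
7 [-0.46  0.36  2.08  1.05  1.09 -0.75] 0.0
8 [-0.43  0.31  2.04  0.93  1.08 -0.64] 0.0
9 [-0.4   0.29  2.02  0.83  1.06 -0.56] 0.0
10 [-0.36  0.26  2.    0.73  1.04 -0.47] 0.0
11 [-0.32  0.24  1.98  0.62  1.03 -0.39] 0.0
12 [-0.27  0.23  1.97  0.52  1.02 -0.31] 0.0
13 [-0.22  0.21  1.96  0.42  1.01 -0.23] 0.0
14 [-0.17  0.2   1.95  0.31  1.01 -0.16] 0.0
15 [-0.12  0.19  1.94  0.21  1.01 -0.08] 0.0
16 [-0.07  0.19  1.94  0.1   1.01  0.  ] 0.0
17 [-0.01  0.18  1.94 -0.    1.01  0.08] 0.0
0 [0.05, -0.03, -0.04] [0.36, 0.01, -0.1]
1 [0.05, -0.03, -0.04] [0.31, 0.0, -0.09]
2 [0.04, -0.03, -0.03] [0.32, 0.0, -0.08]
3 [0.05, -0.04, -0.04] [0.3, -0.87, -0.1]
4 [0.05, -0.03, -0.04] [0.3, -0.88, -0.12]
5 [0.04, -0.04, -0.04] [0.29, -0.87, -0.15]
6 [0.04, -0.03, -0.04] [0.27, -0.87, -0.17]
7 [0.03, -0.04, -0.05] [0.26, -0.88, -0.2]
8 [0.04, -0.03, -0.05] [0.23, -0.87, -0.21]
9 [-0.02, -0.04, -0.01] [0.22, -0.87, -0.24]
10 [-0.01, -0.04, -0.01] [0.2, -0.88, -0.26]
11 [-0.01, -0.04, -0.01] [0.17, -0.87, -0.27]
12 [-0.01, -0.03, 0.0] [0.15, -0.87, -0.29]
13 [-0.01, -0.04, -0.01] [0.12, -0.88, -0.29]
14 [0.0, -0.04, 0.0] [0.1, -0.87, -0.31]
15 [-0.01, -0.04, 0.0] [0.07, -0.87, -0.32]
16 [-0.01, -0.04, 0.0] [0.04, -0.88, -0.32]
17 [-0.01, -0.04, 0.0] [0.02, -0.87, -0.32]
top [0.45 0.15] 144 [0.13 0.13 0.01]
side [0.45 0.15] 46 [0.04 0.1  0.01]
```

servo_tool(
  moves=[
    {"dp":[0.05,-0.03,-0.04],"delta_rot":[0.36,0,-0.1],"fingers":1},
    {"dp":[0.05,-0.03,-0.04],"delta_rot":[0.31,0,-0.09],"fingers":1},
    {"dp":[0.04,-0.03,-0.03],"delta_rot":[0.32,0,-0.08],"fingers":1},
    {"dp":[0.05,-0.04,-0.04],"delta_rot":[0.3,-0.87,-0.1],"fingers":1},
    {"dp":[0.05,-0.03,-0.04],"delta_rot":[0.3,-0.88,-0.12],"fingers":1},
  ],
)

```text
clock: 18.05
position: [0.5451, 0.0672, 0.1448]
ee_rot: [-0.273, 0.728, 0.428, 0.461]
contact_force: [1.1, 0.8, 0.4]
width: 0.0854
gripper_force: 0.0
```

servo_tool(
  moves=[
    {"dp":[0.04,-0.04,-0.04],"delta_rot":[0.29,-0.87,-0.15],"fingers":0.7},
    {"dp":[0.04,-0.03,-0.04],"delta_rot":[0.27,-0.87,-0.17],"fingers":0.6},
    {"dp":[0.03,-0.04,-0.05],"delta_rot":[0.26,-0.88,-0.2],"fingers":0.6},
    {"dp":[0.04,-0.03,-0.05],"delta_rot":[0.23,-0.87,-0.21],"fingers":0.6},
    {"dp":[-0.02,-0.04,-0.01],"delta_rot":[0.22,-0.87,-0.24],"fingers":0.6},
  ],
)

```text
clock: 18.55
position: [0.5058, 0.0661, 0.1906]
ee_rot: [-0.195, 0.768, 0.542, 0.279]
contact_force: [-0.9, 0.3, 0.1]
width: 0.0509
gripper_force: 0.0
```

servo_tool(
  moves=[
    {"dp":[-0.01,-0.04,-0.01],"delta_rot":[0.2,-0.88,-0.26],"fingers":0.6},
    {"dp":[-0.01,-0.04,-0.01],"delta_rot":[0.17,-0.87,-0.27],"fingers":0.6},
    {"dp":[-0.01,-0.03,0],"delta_rot":[0.15,-0.87,-0.29],"fingers":0.6},
    {"dp":[-0.01,-0.04,-0.01],"delta_rot":[0.12,-0.88,-0.29],"fingers":0.6},
    {"dp":[0,-0.04,0],"delta_rot":[0.1,-0.87,-0.31],"fingers":0.6},
  ],
)

```text
clock: 19.05
position: [0.4655, 0.0672, 0.1896]
ee_rot: [-0.082, 0.762, 0.634, 0.098]
contact_force: [-0.3, -0.2, 0.2]
width: 0.0511
gripper_force: 0.0
```

servo_tool(
  moves=[
    {"dp":[-0.01,-0.04,0],"delta_rot":[0.07,-0.87,-0.32],"fingers":0.6},
    {"dp":[-0.01,-0.04,0],"delta_rot":[0.04,-0.88,-0.32],"fingers":0.6},
    {"dp":[-0.01,-0.04,0],"delta_rot":[0.02,-0.87,-0.32],"fingers":0.6},
    {"dp":[0,0,0],"delta_rot":[0,0,0],"fingers":0.6},
    {"dp":[0,0,0],"delta_rot":[0,0,0],"fingers":0.6},
  ],
)

```text
clock: 19.55
position: [0.4413, 0.0656, 0.1883]
ee_rot: [-0.001, 0.737, 0.676, -0.0]
contact_force: [-1.4, -0.4, 0.7]
width: 0.0512
gripper_force: 0.0
```

```bash
python3 to.py 4 .441 .064 .095 1.48 0
python3 - <<'E'
from m import *
np.set_printoptions(precision=4,suppress=True)
a,da=grab('side'); b,db=grab('top')
for n,im,d in(('side',a,da),('top',b,db)):
    p=cloud(n,d).reshape(-1,3); dark=im.reshape(-1,3).max(1)<60
    h=p[dark&(p[:,2]>.02)&(p[:,2]<.06)&(abs(p[:,0]-.445)<.05)&(abs(p[:,1]-.148)<.12)]
    for s in(h[:,1]>.2,h[:,1]<.1): print(n,'lug',s.sum(),h[s].mean(0) if s.any() else 0)
cv2.imwrite('pics/s7.png',np.hstack([cv2.resize(a[120:240,130:280],(400,320)),cv2.resize(b[150:310,120:320],(400,320))])[:,:,::-1])
E
```

```text
[-0.01  0.19  1.95  0.    1.01  0.08] rot [-0.001 -0.001  0.005] pos [0.4413 0.0656 0.1883] F [-1.4 -0.4  0.7]
0 [0.0, 0.0, 0.12] [0.0, 0.0, 0.01]
1 [0.0, 0.0, 0.11] [-0.01, 0.0, 0.01]
2 [-0.01, 0.0, 0.12] [0.0, 0.0, 0.02]
3 [0.0, 0.0, 0.12] [0.0, -0.01, 0.01]
side lug 2 [0.4725 0.2008 0.0327]
side lug 134 [0.4469 0.079  0.0355]
top lug 47 [0.4592 0.2334 0.0415]
top lug 0 0
```

View pics/s7.png

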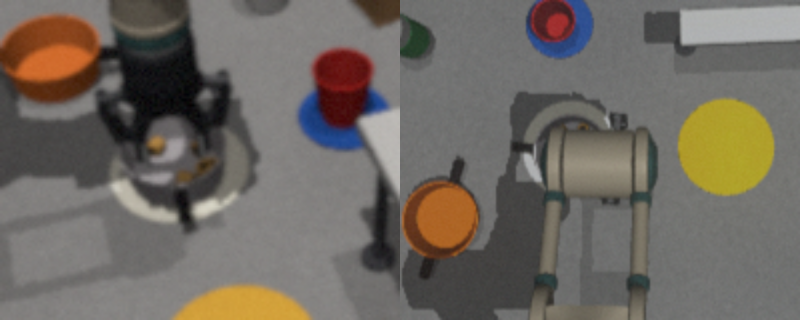

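The cup stands on the mat at (555,25). The gripper is above the pan's near lug, which is at (185,208) in the left crop. I'll lower and grip it.

servo_tool(
  moves=[
    {"dp":[0,0,0.12],"delta_rot":[0,0,0],"fingers":0.6},
    {"dp":[0,0,0.12],"delta_rot":[0,0,0],"fingers":0.6},
    {"dp":[0,0,0.12],"delta_rot":[0,0,0],"fingers":0.6},
    {"dp":[0,0,0.11],"delta_rot":[0,0,0.04],"fingers":0.6},
    {"dp":[0,0,0],"delta_rot":[0,0,0],"fingers":0.6},
  ],
)

```text
clock: 20.15
position: [0.4399, 0.0641, 0.0922]
ee_rot: [-0.002, 0.739, 0.673, -0.003]
contact_force: [-0.6, 0.6, 0.4]
width: 0.0516
gripper_force: 0.0
```

servo_tool(
  moves=[
    {"dp":[0,0,0.01],"delta_rot":[0,0,0],"fingers":0.4},
    {"dp":[0,0,0],"delta_rot":[0,0,0],"fingers":0.3},
    {"dp":[0,0,0],"delta_rot":[0,0,0],"fingers":0.2},
    {"dp":[0,0,0],"delta_rot":[0,0,0],"fingers":0.1},
    {"dp":[0,0,0],"delta_rot":[0,0,0],"fingers":0.1},
  ],
  force=40,
)

```text
clock: 20.65
position: [0.4417, 0.0648, 0.0934]
ee_rot: [0.001, 0.738, 0.674, -0.0]
contact_force: [-1.6, -1.8, 6.5]
width: 0.0149
gripper_force: 41.1
```

```bash
python3 -c "
from plan import *
p,R,s=cur();print(s['qpos'],p,s['width'],s['gripper_force'],s['contact_force'],s['moment']);print(R.as_matrix().round(3))"
```

```text
[-9.62340811e-03  3.19987297e-01  2.07144288e+00 -1.97269176e-03
  7.49748059e-01  8.22273682e-02] [0.4417407  0.06475961 0.09339064] 0.014863996716622594 41.1459356546402 [-1.59458466 -1.81370771  6.48407664] [-0.13565459  0.35292137  0.07405159]
[[ 0.09   0.996  0.   ]
 [ 0.996 -0.09  -0.001]
 [-0.001  0.001 -1.   ]]
```

servo_tool(
  moves=[
    {"dp":[-0.03,0.004,0],"delta_rot":[0,0,0],"fingers":0.1},
    {"dp":[-0.05,0.006,0],"delta_rot":[0,0,0],"fingers":0.1},
    {"dp":[-0.07,0.009,0],"delta_rot":[0,0,0],"fingers":0.1},
    {"dp":[-0.07,0.009,0],"delta_rot":[0,0,0],"fingers":0.1},
    {"dp":[-0.07,0.009,0],"delta_rot":[0,0,0],"fingers":0.1},
  ],
)

```text
clock: 21.15
position: [0.4442, 0.0071, 0.0932]
ee_rot: [-0.0, 0.739, 0.674, 0.001]
contact_force: [0.2, 6.5, 4.8]
width: 0.0152
gripper_force: 40.9
```

```bash
python3 -c "
from plan import *
p,R,s=cur();print(p,s['width'],s['contact_force'],s['moment']);print(R.as_matrix().round(3))
b,d=grab('top');P=cloud('top',d).reshape(-1,3)
k=P[(P[:,2]>.042)&(P[:,2]<.06)&(abs(P[:,0]-.45)<.09)&(abs(P[:,1]-.09)<.09)];print(k.min(0),k.max(0))"
```

```text
[0.44421634 0.00710618 0.09323048] 0.015222694767811842 [0.16534924 6.52874792 4.80876947] [1.04205342 0.07491872 0.00820723]
[[ 0.092  0.996  0.001]
 [ 0.996 -0.092  0.001]
 [ 0.002  0.001 -1.   ]]
[0.39082712 0.04843622 0.04220577] [0.51617967 0.17524255 0.05578125]
```

servo_tool(
  moves=[
    {"dp":[-0.07,0.009,0],"delta_rot":[0,0,0],"fingers":0.1},
    {"dp":[-0.07,0.009,0],"delta_rot":[0,0,0],"fingers":0.1},
    {"dp":[-0.07,0.009,0],"delta_rot":[0,0,0],"fingers":0.1},
    {"dp":[-0.07,0.009,0],"delta_rot":[0,0,0],"fingers":0.1},
    {"dp":[-0.07,0.009,0],"delta_rot":[0,0,0],"fingers":0.1},
  ],
)

```text
clock: 21.7
position: [0.4464, -0.0633, 0.0932]
ee_rot: [-0.001, 0.739, 0.674, 0.001]
contact_force: [-0.5, 7.1, 4.9]
width: 0.0151
gripper_force: 41.0
```

servo_tool(
  moves=[
    {"dp":[-0.07,0.009,0],"delta_rot":[0,0,0],"fingers":0.1},
    {"dp":[-0.07,0.009,0],"delta_rot":[0,0,0],"fingers":0.1},
    {"dp":[-0.07,0.009,0],"delta_rot":[0,0,0],"fingers":0.1},
    {"dp":[-0.07,0.009,0],"delta_rot":[0,0,0],"fingers":0.1},
    {"dp":[-0.07,0.009,0],"delta_rot":[0,0,0],"fingers":0.1},
  ],
)

```text
clock: 22.2
position: [0.4486, -0.1335, 0.0931]
ee_rot: [-0.001, 0.739, 0.674, 0.0]
contact_force: [-0.0, 7.9, 5.3]
width: 0.0151
gripper_force: 41.0
```

servo_tool(
  moves=[
    {"dp":[-0.07,0.009,0],"delta_rot":[0,0,0],"fingers":0.1},
    {"dp":[-0.07,0.009,0],"delta_rot":[0,0,0],"fingers":0.1},
    {"dp":[-0.06,0.009,0],"delta_rot":[0,0,0],"fingers":0.1},
    {"dp":[-0.04,0.005,0],"delta_rot":[0,0,0],"fingers":0.1},
    {"dp":[0,0,0],"delta_rot":[0,0,0],"fingers":0.1},
  ],
)

```text
clock: 22.7
position: [0.4507, -0.1829, 0.0933]
ee_rot: [-0.0, 0.739, 0.674, -0.0]
contact_force: [-1.2, 2.5, 6.9]
width: 0.0155
gripper_force: 41.2
```

```bash
cat > chk.py <<'E'
from plan import *
from scipy.optimize import least_squares as LS
p,R,s=cur();print(p,s['width'],s['contact_force'],s['moment'],R.as_matrix()[:,0].round(3))
print('pan from tool',p[:2]+.085*R.as_matrix()[:2,0])
a,da=grab('side','s8.png');b,db=grab('top')
for n,d in(('top',db),('side',da)):
    P=cloud(n,d).reshape(-1,3); k=P[(P[:,2]>.045)&(P[:,2]<.056)&(np.hypot(P[:,0]-.4575,P[:,1]+.118)<.085)]
    r=LS(lambda x:np.hypot(k[:,0]-x[0],k[:,1]-x[1])-.063,[.457,-.118],loss='soft_l1',f_scale=.003); print(n,r.x,len(k),np.median(k[:,2]))
cv2.imwrite('pics/s8.png',np.hstack([cv2.resize(a[190:310,145:295],(400,320)),cv2.resize(b[150:310,200:400],(400,320))])[:,:,::-1])
E
python3 chk.py
```

```text
[ 0.45074987 -0.18294687  0.09332095] 0.015491102764013246 [-1.19388727  2.48237437  6.87084523] [0.45409429 0.17172299 0.099643  ] [0.092 0.996 0.   ]
pan from tool [ 0.4585812  -0.09830841]
top [ 0.45793781 -0.09760685] 119 0.04900629946234591
side [ 0.4573569  -0.10925448] 103 0.048326385507859684
```

servo_tool(
  moves=[
    {"dp":[-0.03,0.002,0],"delta_rot":[0,0,0],"fingers":0.1},
    {"dp":[-0.04,0.002,0],"delta_rot":[0,0,0],"fingers":0.1},
    {"dp":[-0.03,0.001,0],"delta_rot":[0,0,0],"fingers":0.1},
    {"dp":[0,0,0],"delta_rot":[0,0,0],"fingers":0.1},
    {"dp":[0,0,0],"delta_rot":[0,0,0],"fingers":0.1},
  ],
)

```text
clock: 23.3
position: [0.4499, -0.2023, 0.0933]
ee_rot: [-0.0, 0.739, 0.674, -0.0]
contact_force: [-1.3, 4.0, 6.2]
width: 0.0148
gripper_force: 41.0
```

servo_tool(
  moves=[
    {"dp":[0,0,0],"delta_rot":[0,0,0],"fingers":0.3},
    {"dp":[0,0,0],"delta_rot":[0,0,0],"fingers":0.6},
    {"dp":[0,0,0],"delta_rot":[0,0,0],"fingers":0.6},
    {"dp":[0,0,0],"delta_rot":[0,0,0],"fingers":0.6},
  ],
)

```text
clock: 23.7
position: [0.4501, -0.2031, 0.0926]
ee_rot: [0.0, 0.739, 0.674, -0.001]
contact_force: [-1.4, 0.3, 0.9]
width: 0.0507
gripper_force: 0.0
```

servo_tool(
  moves=[
    {"dp":[0,0,-0.1],"delta_rot":[0,0,0],"fingers":0.6},
    {"dp":[0,0,-0.2],"delta_rot":[0,0,0],"fingers":0.6},
    {"dp":[0,0,-0.2],"delta_rot":[0,0,0],"fingers":0.6},
    {"dp":[-0.1,0,-0.2],"delta_rot":[0,0,0],"fingers":0.6},
    {"dp":[-0.2,0,-0.1],"delta_rot":[0,0,0],"fingers":0.6},
  ],
)

```text
clock: 24.2
position: [0.4456, -0.2619, 0.2565]
ee_rot: [0.002, 0.737, 0.675, 0.0]
contact_force: [1.0, -0.5, -0.6]
width: 0.0512
gripper_force: 0.0
```

servo_tool(
  moves=[
    {"dp":[-0.2,0,0],"delta_rot":[0,0,0],"fingers":0.6},
    {"dp":[-0.2,0,0],"delta_rot":[0,0,0],"fingers":0.6},
    {"dp":[-0.1,0,0],"delta_rot":[0,0,0],"fingers":0.6},
    {"dp":[0,0,0],"delta_rot":[0,0,0],"fingers":0.6},
  ],
)

```text
clock: 24.6
position: [0.4353, -0.3646, 0.2523]
ee_rot: [0.0, 0.74, 0.673, -0.001]
contact_force: [0.0, 0.1, -0.1]
width: 0.0512
gripper_force: 0.0
```

```bash
python3 chk.py
```

```text
[ 0.43527899 -0.36463668  0.25227586] 0.05120698174930369 [ 0.02498803  0.13900709 -0.06094298] [0.0134828  0.01652938 0.01946194] [ 0.094  0.996 -0.001]
pan from tool [ 0.44326681 -0.28001292]
top [ 0.45714734 -0.11674343] 142 0.04836432627588734
side [ 0.45879017 -0.12091702] 42 0.04826761979655515
```

View pics/s8.png

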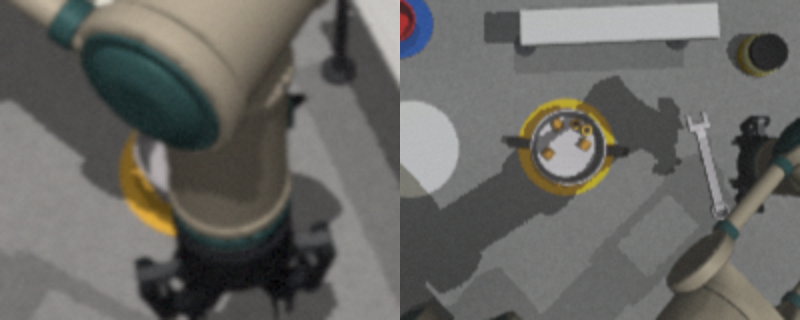

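The top crop shows the pan centred on the yellow disc at (568,147), with bearings inside and the gripper clear. I'll check numerically that the cup is empty and the bench is clear of bearings.

Run:
```python
from m import *
np.set_printoptions(precision=3,suppress=True)
for n in('top','side'):
    im,d=grab(n); P=cloud(n,d); hsv=cv2.cvtColor(im,cv2.COLOR_RGB2HSV)
    br=cv2.inRange(hsv,(10,90,60),(24,255,255))>0
    ok=(P[...,0]>.2)&(P[...,0]<.95)&(abs(P[...,1])<.33)&(P[...,2]<.06)&(P[...,2]>-.01)
    k,l,st,c=cv2.connectedComponentsWithStats((br&ok).astype(np.uint8))
    for i in range(1,k):
        if st[i,4]>2: print(n,st[i,4],np.median(P[l==i],0))
    if n=='top':
        rr=np.hypot(P[...,0]-.457,P[...,1]+.117)<.05
        hi=rr&(P[...,2]>.014)&(P[...,2]<.045); k,l,st,c=cv2.connectedComponentsWithStats(hi.astype(np.uint8))
        print('pan raised area m2',hi.sum()*(1.35/391.8)**2,[(st[i,4],np.median(P[l==i],0)) for i in range(1,k) if st[i,4]>5],'bearing ~',.01**2*np.pi)
        cc=np.hypot(P[...,0]-.671,P[...,1]-.176)<.02; print('cup floor z',np.sort(P[cc][:,2])[::8])
        r=((hsv[...,0]<6)|(hsv[...,0]>174))&(hsv[...,1]>120)&(P[...,0]>.6)&(P[...,0]<.75)&(P[...,1]>.1)&(P[...,1]<.25)
        q=P[r]; q=q[q[:,2]>.07]; print('rim',(q.min(0)+q.max(0))/2)
print(readout.get_state()['clock'])
```

```text
top 5 [0.776 0.327 0.037]
top 92 [ 0.514 -0.168 -0.001]
top 90 [ 0.503 -0.062 -0.001]
top 24 [ 0.496 -0.1    0.023]
top 43 [ 0.492 -0.143  0.027]
top 24 [ 0.461 -0.148  0.022]
top 4 [ 0.461 -0.194 -0.   ]
top 227 [ 0.398 -0.072 -0.   ]
top 23 [ 0.448 -0.085  0.023]
top 33 [ 0.43  -0.188 -0.   ]
top 78 [0.335 0.322 0.034]
pan raised area m2 0.0016027745662028712 [(np.int32(27), array([ 0.496, -0.1  ,  0.023])), (np.int32(50), array([ 0.489, -0.141,  0.025])), (np.int32(31), array([ 0.461, -0.148,  0.022])), (np.int32(27), array([ 0.444, -0.082,  0.022]))] bearing ~ 0.0003141592653589793
cup floor z [0.003 0.005 0.006 0.007 0.007 0.008 0.009 0.009 0.01  0.01  0.011 0.012
 0.014]
rim [0.672 0.178 0.08 ]
side 98 [0.788 0.326 0.032]
side 227 [0.335 0.313 0.031]
side 345 [ 0.391 -0.137 -0.001]
24.8
```

Run:
```python
from m import *
np.set_printoptions(precision=3,suppress=True)
im,d=grab('top');P=cloud('top',d); hsv=cv2.cvtColor(im,cv2.COLOR_RGB2HSV)
u,v=proj('top',[.457,-.117,.02]).round().astype(int)
for r in range(v-20,v+19): print(' '.join('%2d'%int(round(1000*P[r,c,2]))+('b' if 8<=hsv[r,c,0]<=26 and hsv[r,c,1]>80 else ' ') for c in range(u-19,u+20)))
# any object 10-30mm high on the bench not there at the start
D=np.load('top0.npz');P0=cloud('top',D['d'])
ch=(P[...,2]>.01)&(P[...,2]<.035)&(abs(P0[...,2])<.006)&(P0[...,0]>.1)
k,l,st,c=cv2.connectedComponentsWithStats(ch.astype(np.uint8))
print([(int(st[i,4]),np.median(P[l==i],0)) for i in range(1,k) if st[i,4]>8])
```

```text
3   3   1  -3  -2  -6b  1b  2b  1b -6b -4b  0b  1b  0b  0b -2b -3b  3b  0b -3b -2b -5b -3b -1b -1b  1b -2b -3b -1b  2b  1b  2b  3b  0   1  -2   3   2  -1 
 0  -1  -3  -5  -1b -2b  3b  1b  0b  3b -6b  2b -3b  2b -3b  0b -4   0  -1  -1  -2  -4  -2b -4b -6b  2b  3b  0b  1b  3b  5b -1b -2b -5b -3  -3  -6   2  -3 
-2  -3  -5   3b -1b  0b  1b  4b  3b -3b  0b  4b -5b  4   1  49  48  50  49  43  47  52  50  53  48  -1   1  -3b -3b -1b -2b -3b  7b -1b  0b -7  -7   1  -3 
 4  -2  -3b  2b  1b -2b  1b  2b -1b  0b  2b -3  47  49  48  50  38  36  41  42  41  39  42  50  43  44  52  48  -2b  0b  0b  0b -1b -4b  2b -3b  2  -5  -2 
-6   0b  2b -2b -2b -5b -2b  2b  2b  1  52  52  48  43  36  36  29  18  24  19  27  26  28  24  31  35  42  51  52  47   2b -2b -7b  3b -1b  1b  1b  0   1 
 0b  4b  0b  0b -6b -8b -6b  0b -1  46  46  47  32  23  24  16   6   9   6   5   6  11  11  13  23  25  25  38  45  47  49   0b  6b -2b -1b -1b -4b -3b -3 
 4b -1b  2b -1b  0b  3b  0b  2  49  52  31  19  23   7  10b 21b  6   4   6   0  -1  1385   6  -1b  3  14  22  22  36  36  49  45  49b  0b -2b -1b -2b  1b  0b
 2b -4b
[... 4484 characters left out ...]
 45  51   2b  2b -2   4  -5   0  -2 
 1  -3b -4b  2b  2b  1b  2b -3b -5b 47b 47  48  42  34  25  24  18  14  15  12  16  16  15  28  24  34  33  44  43  47  51   1b -2  -3  -3  -2  -5  -1  -4 
-4  -4   3b  0b  1b -3b -2b  1b -1b -2b  1b 48  49  52  37  45  36  32  28  34  33  32  27  31  44  43  43  49  48   1b  0b  2   1   3   1  -6  -1b  0  -5 
1385   0  -4   1b -1b -1b -2b  2b  3b  0b -5b -3b -3b 49b 52b 49  50  49  44  47  50  45  48  50  48  49  49  47  -1b  2b  2   0   0   2   1  -2  -1  -3   0 
[(53, array([0.685, 0.193, 0.022])), (190, array([ 0.461, -0.143,  0.022])), (45, array([ 0.496, -0.096,  0.021])), (12, array([ 0.46 , -0.061,  0.021])), (25, array([ 0.444, -0.082,  0.023]))]
```

All six are in the pan: four single bearings and one stack of two, 41 mm high. The cup is empty and no bearing lies on the bench.

```bash
python3 -c "
from rig import manip
print(manip.sign_off())"
```

```text
the job is handed in; nothing more can be done
None
```

The job is done and handed in at about 25 s of robot time: all six bearings are in the pan, the pan stands on the yellow disc, the empty cup is upright on the blue mat, and the gripper is clear of everything.

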